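# Put the dry beaker away from its draining peg

## Robot

A 7-joint arm with a two-finger parallel gripper is mounted at the origin on a cart in front of the work surface, level with it; the furniture and walls round the work are solid. World frame = base frame: x ahead of the robot, y to its left, z up, the work surface at z = 0. Lengths are in m, angles in rad, forces in N, time in s.
With the tool pointing down it reaches from about 0.4 to 0.875 m from the base axis. Payload 6.5 kg.
Tool frame: the origin (TCP) lies at the very end of the fingers, on their centre line; the grasp point (between the pads) lies 19 mm behind it; z points along the fingers, y is the line along which they close (so a half turn about z gives the same grasp; the last joint's range is limited). The gripper opens to 88 mm and grips with 3 to 60 N. Pads are 18 mm wide; open, the fingers measure 123 mm over their backs; the gripper's body (75 mm by 187 mm) begins 45 mm behind the grasp point.
Start: joints at [-0.066, 0.536, -0.004, 1.538, 0.003, 1.067, -0.071], TCP at [0.65, 0, 0.239] pointing down, gripper open.
Joint ranges: [-2.7, 2.7], [-0.37, 2.16], [-1.27, 1.26], [0.24, 2.4], [-1.31, 4.45], [0.19, 1.91], [-2.76, 2.76]. Speed limits (rad/s): [2.39, 2.39, 3.14, 3.14, 3.14, 3.14, 3.14].

## Interface

Orientations are given as a unit quaternion [x, y, z, w].
In Python, from workcell import env, imaging gives the robot as it stands. The module is installed in compiled form; this text tells all that it offers.
- The arm moves only by the tool servo_tool, never from a script. Its argument "moves" is a list that holds one entry, the list of rows, each a list of 4 numbers: the shift along the tool's x, y, z each as a share of 0.1 m, from -1 to 1, then the turn about the tool's z as a share of pi/4 rad, from -1 to 1. A call has 1 to 20 rows; each row is the pose to reach, as a shift and turn from the pose commanded when the call began, along the tool's axes at that moment; what a row does not reach only later rows make up. A row lasts 1/10 s, in which the tool goes at most 50 mm and 8.59 degrees, less where a joint would pass 70% of its speed; a pose out of reach is approached as far as the arm can. A call with a number of a shift or a turn outside -1 to 1 is refused whole. A call with a gripper value outside its range is refused whole. "fingers" is the closure, from -1 (fully open) to 1 (shut), set as the call begins (left out, the last holds). The fingers move at their own pace and stop on an object; "squeeze" is the grip in N (left out, the last holds). Time passes only in rows, so rows that repeat a pose let the fingers close. It gives the time, the measured TCP pose, the force, the opening and the grip force at its end, in the units of the state.
- env.get_state(): the state, without advancing time (a new reading comes with each control period).
- imaging.grab_frame(name): name is "scene" or "side" or "wrist"; returns a dict with "img" (420x560x3 uint8, red, green, blue), "camera_matrix" (3x3 intrinsics, pixels), "world_from_camera" (4x4, takes a point from camera to world coordinates). Camera axes: x right, y down, z forward; pixel columns grow to the right and rows downward; lengths in m; the calibration is good to about 2 mm. The wrist camera is an equidistant fisheye: a pixel r from the principal point sees the ray r / f radians off the axis. A picture is of the moment at which its call begins. There is no depth.
- env.sign_off(): hands the job in; it is judged then, once.
The state is a dict: "time": time; "joint_pos": joint angles; "qd": joint speeds; "effort": joint torques, N m; "position": TCP position; "ee_rot": TCP orientation; "force": force on the tool from outside, world axes, zero at the start; "ft_torque": the same for the moment, N m; "grip_width": finger opening in m; "gripper_force": force on a finger pad.
Only numpy, scipy, OpenCV 4.12 (cv2) and the standard library are available. Lean on these libraries where they do the work, as an engineer would, in place of code of your own. Each camera call takes 0.05 s, during which the arm holds its last target. There are 200 camera calls.

## Task

Put the dry small beaker away: pull the top drawer of the drawer unit out to its stop, then lift the smaller of the two beakers up along its sloping peg and off the draining rack, and set it gently, mouth down, fully home in the empty front recess of the tray in that drawer. Let go of it and push the drawer fully shut. Do not drop the beaker, and leave the larger beaker hanging on its peg.

Things in the scene. Friction and masses are not known exactly. Their poses are not given: they have to be found in the camera images.
- beaker_small: smaller glass beaker, 58 mm tall, 50 g: body 48 mm across, rim 52; with its spout (to 31 mm, at -x-y) the rim fills a 57.4 mm circle centred at x -1.6, y -2.1 mm. It hangs loosely, mouth down, on the middle lower peg, leaning 28 to 42 degrees, its bottom up and towards the robot: grip there, 15 to 30 mm down. Origin: centre of the bottom's outside; z runs to the mouth, straight down once seated
- beaker_mid: larger glass beaker, 74 mm tall, rim 65 mm, hanging the same way on the next lower peg, 110 mm to +y of the rack; it stays there. Origin and axes as for the small one
- drying_rack: draining rack, fixed: upright grey panel 340 mm wide (y), 300 high, front face 10 mm before (-x of) the origin on the worktop. White pegs, 16 mm thick, 95 long, lean out to -x, 32 degrees from vertical: lower row from height 95 mm at y = -110, 0, 110 mm; upper row from 205 mm at y = -55, 55 mm, standing over the way down to the lower row. Drip tray 24 mm high out to 118 mm before the origin
- peg_tip (a point): free end of the peg on which the small beaker hangs; axes as the rack's: the peg runs from here 95 mm down along (0.530, 0, -0.848) to the panel
- drawer_unit: bench-top unit of two drawers, fixed, 264 mm wide (y), 200 deep (x), 196 high; front face 80 mm before (-x of) its origin, which lies on the worktop. Only the top drawer moves
- top_drawer (a joint): how far the top drawer is out, m: 0 is shut. It slides along -x of the unit against a few newtons of friction, by more than 110 mm, to a firm stop that is to be felt; it may start a little ajar
- drawer_handle (a point): middle of the bar of the top drawer's handle, moving with it; axes as the unit's. The bar is 10 mm thick and runs 100 mm along y, its middle line 40 mm before the drawer's front and 33 mm below the unit's top
- recess (a point): floor centre of the empty front recess (nearest -y) in the drawer's tray, moving with it; axes as the unit's. Round, 60 mm wide, 14 deep, 1 mm chamfer; 60 mm behind the drawer's front (86 mm higher than this floor). A beaker stands in the recess 92 mm to +y; side wall, 41 mm high, 69 mm to -y. A seated beaker's bottom is 58 mm above this point; one riding on the tray, 72 mm

How it is judged:
By the outcome, as a careful person would: the job done as asked, in the order asked, and still so for the second after the job is handed in, with the robot touching nothing.
It also fails if it takes over 70 s, if anything falls off the work surface, if the arm or the gripper's body presses on something with over 40 N, if the wrist force passes 120 N, or if a joint passes its speed limit or range.

## Working session

There is one attempt and no reset: what is moved stays moved. The work goes in short steps, Python scripts to look and compute and a tool call to move; the robot and the scene stay as the last step left them, time stands still between calls to the robot, and variables do not carry over. Pictures are saved under pics/ and viewed, at most 10 in all, crops included, and the job is handed in when it is done.

Besides the shell and the picture viewer there is one more tool, called after "Call:" as name(argument=value, ...), one argument or row to a line, values as JSON. servo_tool: Moves the arm, as the interface text tells. Its arguments: {"type":"object","properties":{"moves":{"type":"array"},"fingers":{"type":"number"},"squeeze":{"type":"number"}},"required":["moves"]}

```bash
mkdir -p pics; ls
python3 - <<'E'
from workcell import env, imaging
import cv2,numpy as np
np.set_printoptions(precision=4,suppress=True)
for n in ["scene","side","wrist"]:
    f=imaging.grab_frame(n); cv2.imwrite(f"pics/{n}0.png",f["img"][:,:,::-1]); np.savez(f"pics/{n}0.npz",**f)
    print(n,f["camera_matrix"].tolist(),"\n",f["world_from_camera"])
print(env.get_state())
E
```

```text
pics
scene [[427.5880451253572, 0.0, 278.86855852869155], [0.0, 427.5880451253572, 203.84571487617276], [0.0, 0.0, 1.0]] 
 [[ 0.7832 -0.4541  0.4247  0.2573]
 [-0.6217 -0.5705  0.5367 -0.4172]
 [-0.0014 -0.6843 -0.7292  0.7662]
 [ 0.      0.      0.      1.    ]]
side [[403.33676089631365, 0.0, 284.7391103437733], [0.0, 403.33676089631365, 202.00406238777947], [0.0, 0.0, 1.0]] 
 [[-0.7125  0.6025 -0.3596  0.9314]
 [ 0.7016  0.6056 -0.3755  0.3489]
 [-0.0085 -0.5199 -0.8542  0.8706]
 [ 0.      0.      0.      1.    ]]
wrist [[325.19226210127806, 0.0, 277.89060246840137], [0.0, 325.19226210127806, 210.67059674703512], [0.0, 0.0, 1.0]] 
 [[ 1.      0.0003 -0.0008  0.6501]
 [ 0.0001 -0.9613 -0.2755  0.0707]
 [-0.0009  0.2755 -0.9613  0.3828]
 [ 0.      0.      0.      1.    ]]
{'time': 0.15, 'joint_pos': array([-0.0662,  0.537 , -0.0044,  1.5386,  0.0026,  1.0673, -0.0712]), 'qd': array([ 0.0018, -0.0024,  0.0008, -0.0028,  0.0005,  0.0012,  0.0003]), 'effort': array([  0.0019, -57.1325,   0.9919, -25.1827,  -0.0562,   0.0152,
         0.0001]), 'position': array([ 0.6496, -0.    ,  0.2381]), 'ee_rot': array([ 0.7071,  0.7071, -0.0005, -0.0004]), 'force': array([ 0.2639,  0.2889, -1.1798]), 'ft_torque': array([ 0.0094, -0.0033, -0.0181]), 'gripper_force': 0.0, 'grip_width': 0.08810237080508036}
```

View pics/scene0.png

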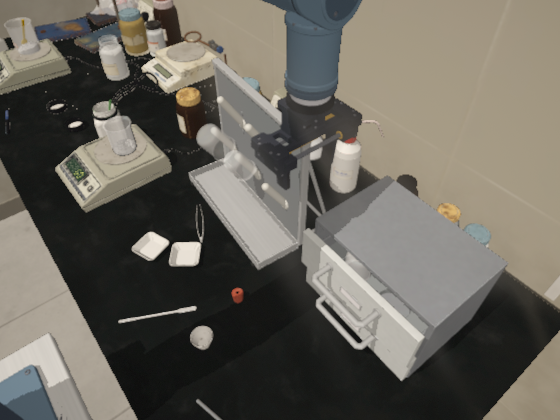

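View pics/side0.png

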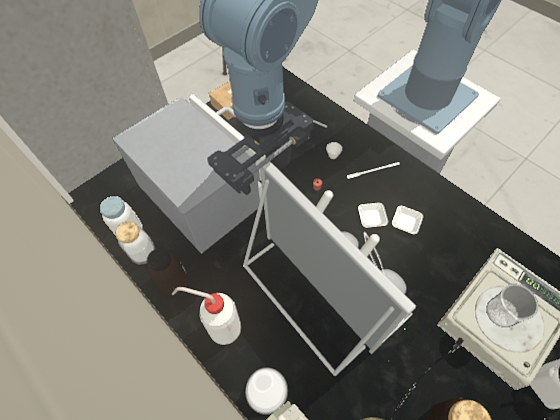

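View pics/wrist0.png

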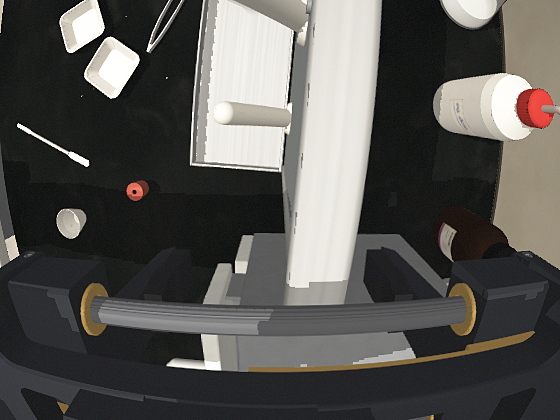

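The scene view shows the drawer unit lower right, with its handle from (320,306) to (367,347), and the rack at about (250,180). The arm hides part of the rack. The side view shows the panel from behind, and the wrist view shows the -y lower peg at (250,115).

```bash
cat > h.py <<'E'
import numpy as np,cv2
from workcell import env,imaging
np.set_printoptions(precision=4,suppress=True)
def load(n): return dict(np.load(f"pics/{n}.npz"))
def grab(n,tag):
    f=imaging.grab_frame(n); cv2.imwrite(f"pics/{n}{tag}.png",f["img"][:,:,::-1]); np.savez(f"pics/{n}{tag}.npz",**f); return f
def ray(f,u,v,fish=False):
    K=f["camera_matrix"];T=f["world_from_camera"]
    a=np.array([(u-K[0,2])/K[0,0],(v-K[1,2])/K[1,1]])
    if fish:
        r=np.linalg.norm(a); d=np.r_[a/r*np.sin(r),np.cos(r)]
    else: d=np.r_[a,1]
    return T[:3,3],T[:3,:3]@d
def onz(f,u,v,z,fish=False):
    o,d=ray(f,u,v,fish); return o+d*(z-o[2])/d[2]
def tri(f1,p1,f2,p2,k1=False,k2=False):
    o1,d1=ray(f1,*p1,k1);o2,d2=ray(f2,*p2,k2)
    s=np.linalg.lstsq(np.c_[d1,-d2],o2-o1,rcond=None)[0]
    a,b=o1+d1*s[0],o2+d2*s[1]; return (a+b)/2,np.linalg.norm(a-b)
def crop(src,x0,y0,w,h,s,out):
    cv2.imwrite(f"pics/{out}.png",cv2.resize(cv2.imread(f"pics/{src}.png")[y0:y0+h,x0:x0+w],None,fx=s,fy=s,interpolation=cv2.INTER_CUBIC))
def proj(f,P,fish=False):
    T=np.linalg.inv(f["world_from_camera"]);c=T[:3,:3]@P+T[:3,3];K=f["camera_matrix"]
    if fish:
        r=np.arctan2(np.hypot(c[0],c[1]),c[2]); a=c[:2]/np.hypot(c[0],c[1])*r
    else:a=c[:2]/c[2]
    return K[0,0]*a+K[:2,2]
E
python3 - <<'E'
from h import *
crop("scene0",180,110,330,260,2.4,"c1")
f=load("scene0")
for p in [(320,306),(367,347)]: print("handle",onz(f,*p,.163))
for p in [(302,236),(405,370)]: print("frontbottom?",p,onz(f,*p,.196))
for p in [(189,178),(262,262),(300,240)]: print("tray",onz(f,*p,.024))
E
```

```text
handle [ 0.5218 -0.1871  0.163 ]
handle [ 0.5304 -0.2803  0.163 ]
frontbottom? (302, 236) [ 0.5734 -0.0812  0.196 ]
frontbottom? (405, 370) [ 0.5317 -0.3418  0.196 ]
tray [0.5676 0.3404 0.024 ]
tray [0.5569 0.0193 0.024 ]
tray [0.658  0.0144 0.024 ]
```

View pics/c1.png

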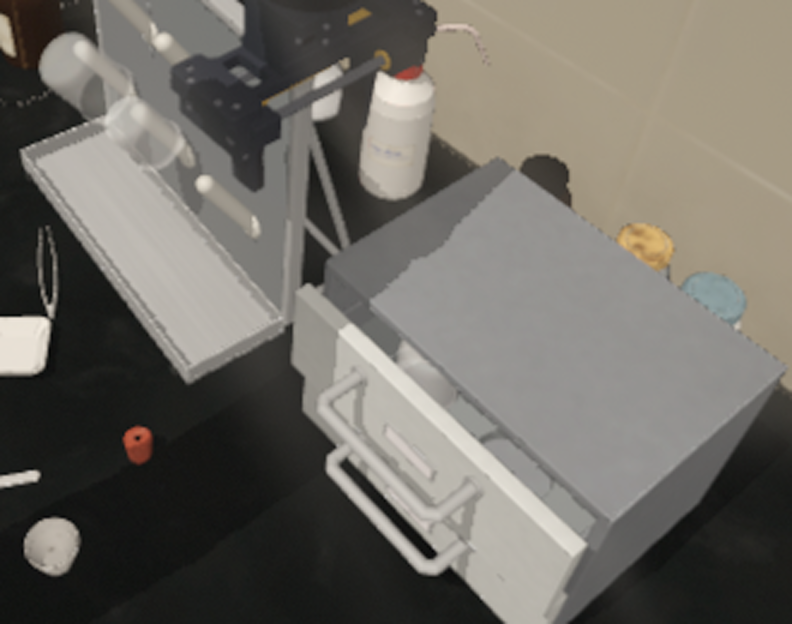

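The crop shows the top drawer ajar. Its handle bar runs from crop (322,400) to (430,512), and the unit's top corners are at (325,268), (505,160), (785,370) and (610,522). The small beaker is at about (145,130), and the peg ends are at (205,183), (80,48) and (163,40).

Run:
```python
from h import *
f=load("scene0"); c=lambda u,v:(u/2.4+180,v/2.4+110)
def P(n,p,z): print(n,onz(f,*c(*p),z))
for p in [(322,400),(430,512)]: P("handle",p,.163)
for p in [(325,268),(505,160),(785,370),(610,522)]: P("top",p,.196)
for p in [(305,287),(585,548)]: P("drawerfronttop",p,.193)
for p in [(22,152),(190,380),(290,322)]: P("tray",p,.024)
zt=.095+.095*np.cos(np.radians(32))
P("peg -y tip",(205,183),zt)
P("peg mid tip(mid beaker)",(80,48),zt)
P("upper peg tip",(163,40),zt+.11)
w=load("wrist0"); print("wrist peg -y tip",onz(w,222,113,zt,True))
```

```text
handle [ 0.551  -0.1404  0.163 ]
handle [ 0.5487 -0.2465  0.163 ]
top [ 0.6129 -0.0713  0.196 ]
top [ 0.804  -0.0758  0.196 ]
top [ 0.7944 -0.3314  0.196 ]
top [ 0.6124 -0.3275  0.196 ]
drawerfronttop [ 0.5913 -0.074   0.193 ]
drawerfronttop [ 0.5892 -0.3283  0.193 ]
tray [0.5768 0.3553 0.024 ]
tray [0.5427 0.0102 0.024 ]
tray [0.6519 0.0044 0.024 ]
peg -y tip [0.61   0.0712 0.1756]
peg mid tip(mid beaker) [0.6277 0.2892 0.1756]
upper peg tip [0.6144 0.1262 0.2856]
wrist peg -y tip [0.6145 0.0757 0.1756]
```

Call:
servo_tool(
  moves=[
    [[-0.4,-0.2,0,0],[-0.8,-0.4,0,0],[-1,-0.5,0,0],[-1,-0.5,0,0]],
  ],
  fingers=-1,
)

```text
time: 0.55
position: [0.5981, -0.1049, 0.2386]
ee_rot: [0.709, 0.705, -0.001, 0.0]
force: [-0.3, 0.3, -0.5]
grip_width: 0.0879
gripper_force: 0.0
```

Call:
servo_tool(
  moves=[
    [[-0.4,-0.2,0,0],[-0.8,-0.4,0,0],[-0.95,-0.5,0,0],[-0.95,-0.5,0,0],[-0.95,-0.5,0,0]],
  ],
)

```text
time: 1.05
position: [0.5509, -0.1933, 0.2387]
ee_rot: [0.707, 0.708, 0.001, -0.0]
force: [0.2, -0.6, 0.4]
grip_width: 0.0882
gripper_force: 0.0
```

Run:
```python
from h import *
for n in ["scene","side","wrist"]: grab(n,"1")
print(env.get_state()["position"])
a=cv2.imread("pics/scene1.png")[40:340,150:500]; b=cv2.imread("pics/wrist1.png")
cv2.imwrite("pics/m1.png",cv2.resize(a,None,fx=2,fy=2,interpolation=cv2.INTER_CUBIC))
```

```text
[ 0.5511 -0.1927  0.2386]
```

View pics/m1.png

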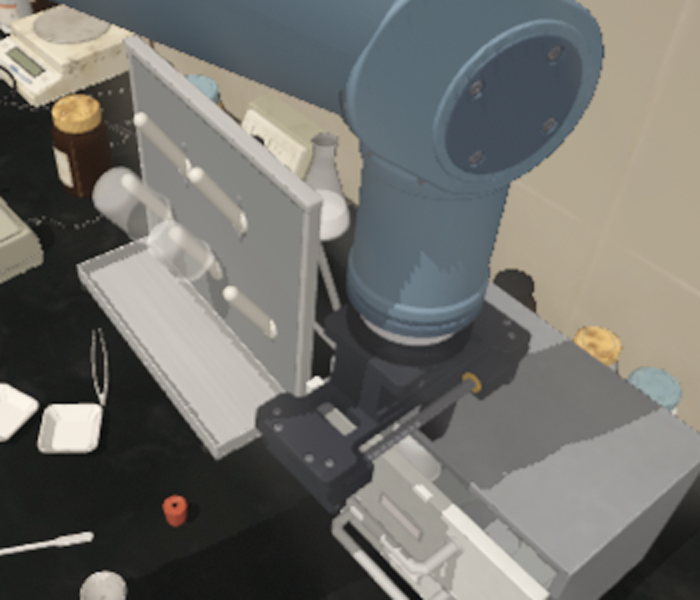

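View pics/wrist1.png

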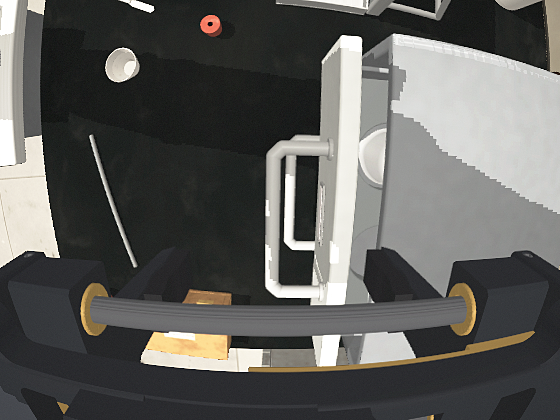

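The wrist view shows the top handle bar at column 273, rows 145–292, with the drawer front face at columns 321–360. In the scene crop, the peg tips are at (140,118), (197,172), (230,292), (175,230) for the small beaker and about (130,182). The small beaker is around (180,245).

Run:
```python
from h import *
w=load("wrist1"); f=load("scene1"); c=lambda u,v:(u/2+150,v/2+40)
for p in [(273,160),(273,275)]: print("bar",onz(w,*p,.163,True))
for p in [(322,60),(322,170),(340,37)]: print("front",onz(w,*p,.196,True))
zt=.095+.095*np.cos(np.radians(32))
for p,z in [((140,118),zt+.11),((197,172),zt+.11),((230,292),zt),((175,230),zt),((130,182),zt)]: print("peg",p,onz(f,*c(*p),z))
for p,z in [((127,40),.3),((308,207),.3)]: print("panel top front",p,onz(f,*c(*p),z))
crop("scene1",185,110,80,75,8,"b1")
```

```text
bar [ 0.5483 -0.149   0.163 ]
bar [ 0.5482 -0.2356  0.163 ]
front [ 0.5765 -0.0861  0.196 ]
front [ 0.5775 -0.1506  0.196 ]
front [ 0.5871 -0.0714  0.196 ]
peg (140, 118) [0.624  0.2355 0.2856]
peg (197, 172) [0.6164 0.1272 0.2856]
peg (230, 292) [0.6098 0.0723 0.1756]
peg (175, 230) [0.6209 0.1835 0.1756]
peg (130, 182) [0.6286 0.2837 0.1756]
panel top front (127, 40) [0.6851 0.3527 0.3   ]
panel top front (308, 207) [0.6513 0.0106 0.3   ]
```

View pics/b1.png

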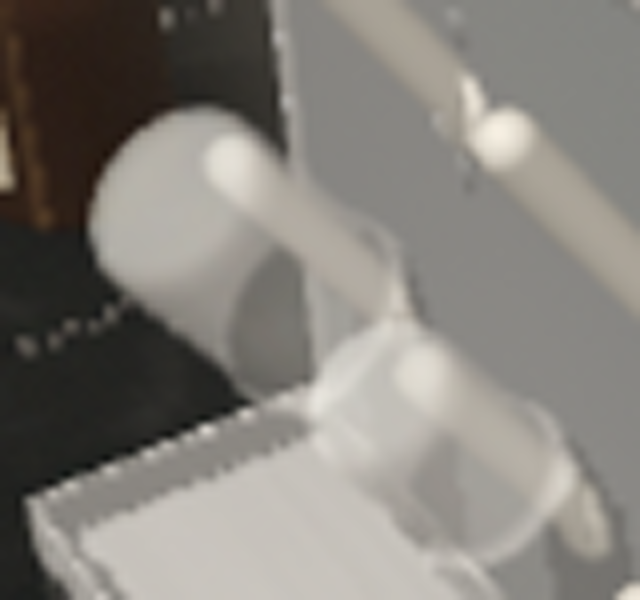

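The crop shows the small beaker's bottom around (390,410) and its peg tip at (425,372). The rack yaw is about -5°. I'll do the drawer first, narrowing the fingers so they fit between the bar and the drawer front.

Call:
servo_tool(
  moves=[
    [[0,-0.02,0,0],[0,-0.02,0,0],[0,-0.02,0,0],[0,-0.02,0,0],[0,-0.02,0,0],[0,-0.02,0,0]],
  ],
  fingers=0.35,
  squeeze=50,
)

```text
time: 1.8
position: [0.548, -0.195, 0.2387]
ee_rot: [0.707, 0.707, 0.0, 0.0]
force: [-0.2, 0.0, -0.8]
grip_width: 0.042
gripper_force: 0.0
```

Call:
servo_tool(
  moves=[
    [[0,0,0.2,0],[0,0,0.4,0],[0,0,0.6,0],[0,0,0.75,0],[0,0,0.88,0],[0,0,0.88,0]],
  ],
)

```text
time: 2.4
position: [0.5469, -0.1947, 0.1491]
ee_rot: [0.707, 0.707, -0.001, -0.001]
force: [0.7, -0.2, 0.4]
grip_width: 0.0287
gripper_force: 0.0
```

Call:
servo_tool(
  moves=[
    [[0,0,0,0],[0,0,0,0],[0,0,0,0],[0,0,0,0]],
  ],
  fingers=1,
)

```text
time: 2.8
position: [0.5483, -0.1953, 0.1516]
ee_rot: [0.707, 0.707, 0.0, 0.0]
force: [-1.9, -0.2, 4.1]
grip_width: 0.0083
gripper_force: 50.0
```

Call:
servo_tool(
  moves=[
    [[0,-0.1,0,0],[0,-0.2,0,0],[0,-0.3,0,0],[0,-0.4,0,0],[0,-0.5,0,0],[0,-0.6,0,0],[0,-0.7,0,0],[0,-0.75,0,0],[0,-0.8,0,0]],
  ],
)

```text
time: 3.7
position: [0.4679, -0.194, 0.1515]
ee_rot: [0.707, 0.707, 0.001, 0.0]
force: [2.7, 4.2, 7.2]
grip_width: 0.0083
gripper_force: 50.0
```

Call:
servo_tool(
  moves=[
    [[0,-0.05,0,0],[0,-0.1,0,0],[0,-0.15,0,0]],
  ],
)

```text
time: 4.0
position: [0.4531, -0.1938, 0.1515]
ee_rot: [0.707, 0.707, 0.001, 0.0]
force: [3.2, 4.5, 8.1]
grip_width: 0.0085
gripper_force: 50.0
```

Call:
servo_tool(
  moves=[
    [[0,-0.04,0,0],[0,-0.08,0,0],[0,-0.12,0,0]],
  ],
)

```text
time: 4.3
position: [0.4412, -0.1936, 0.1515]
ee_rot: [0.707, 0.707, 0.001, 0.0]
force: [2.4, 5.6, 7.5]
grip_width: 0.0083
gripper_force: 50.0
```

Call:
servo_tool(
  moves=[
    [[0,-0.04,0,0],[0,-0.08,0,0],[0,-0.1,0,0]],
  ],
)

```text
time: 4.6
position: [0.4381, -0.1936, 0.1517]
ee_rot: [0.706, 0.708, 0.005, 0.006]
force: [29.6, 2.1, -24.2]
grip_width: 0.0086
gripper_force: 50.0
```

The stop was felt at TCP x of about 0.438. I'll ease off, release and rise.

Call:
servo_tool(
  moves=[
    [[0,0.06,0,0],[0,0.06,0,0],[0,0.06,0,0],[0,0.06,0,0]],
  ],
  fingers=0.35,
)

```text
time: 5.0
position: [0.4355, -0.1952, 0.1504]
ee_rot: [0.707, 0.707, -0.001, -0.001]
force: [0.4, 0.6, -0.7]
grip_width: 0.0287
gripper_force: 0.0
```

Call:
servo_tool(
  moves=[
    [[0,0,-0.3,0],[0,0,-0.7,0],[0,0,-1,0],[0,0,-1,0]],
  ],
)

```text
time: 5.4
position: [0.4385, -0.1961, 0.2543]
ee_rot: [0.707, 0.707, 0.001, 0.003]
force: [0.5, 0.2, -0.6]
grip_width: 0.0287
gripper_force: 0.0
```

Call:
servo_tool(
  moves=[
    [[0.3,0.2,-0.2,0],[0.7,0.4,-0.4,0],[1,0.7,-0.6,0],[1,0.7,-0.6,0]],
  ],
  fingers=-1,
)

```text
time: 5.8
position: [0.5106, -0.0898, 0.3123]
ee_rot: [0.704, 0.71, 0.002, 0.001]
force: [0.0, -0.1, 0.2]
grip_width: 0.0586
gripper_force: 0.0
```

Call:
servo_tool(
  moves=[
    [[0.2,0,0,-0.19],[0.5,0,0,-0.38],[0.8,0,0,-0.57],[1,0,0,-0.76],[1,0,0,-0.95],[1,0,0,-1]],
  ],
)

```text
time: 6.4
position: [0.5058, 0.0048, 0.3093]
ee_rot: [0.38, 0.925, -0.001, -0.001]
force: [-0.0, -0.5, 0.3]
grip_width: 0.0883
gripper_force: 0.0
```

Call:
servo_tool(
  moves=[
    [[0.2,0.2,0,-0.19],[0.4,0.4,0,-0.38],[0.6,0.6,0,-0.57],[0.7,0.7,0,-0.76],[0.7,0.7,0,-0.88],[0.7,0.7,0,-0.88]],
  ],
)

```text
time: 7.0
position: [0.5061, 0.1033, 0.3094]
ee_rot: [0.047, 0.999, -0.0, -0.001]
force: [0.5, -0.5, 0.0]
grip_width: 0.088
gripper_force: 0.0
```

Call:
servo_tool(
  moves=[
    [[0,0.3,0,0],[0,0.6,0,0],[0,0.7,0,0],[0,0.7,0,0],[0,0.7,0,0]],
  ],
)

```text
time: 7.5
position: [0.5136, 0.1717, 0.3102]
ee_rot: [0.048, 0.999, -0.001, -0.0]
force: [1.0, 0.4, -0.2]
grip_width: 0.088
gripper_force: 0.0
```

Run:
```python
from h import *
for n in ["scene","side","wrist"]: f=grab(n,"2"); 
print(f["world_from_camera"])
s=env.get_state();print(s["position"],s["ee_rot"],s["time"],s["joint_pos"])
# wrist: where is beaker
print("beaker in wrist",proj(f,np.array([.61,.18,.17]),True), "tips",[proj(f,np.array(p),True) for p in [(.62,.18,.1756),(.615,.126,.2856),(.625,.235,.2856)]])
sc=load("scene2")
R=lambda n,x,y,w,h,s:cv2.resize(cv2.imread(f"pics/{n}2.png")[y:y+h,x:x+w],None,fx=s,fy=s,interpolation=cv2.INTER_CUBIC)
print("recess proj",proj(sc,np.array([.54,-.29,.11])))
a=cv2.resize(cv2.imread("pics/wrist2.png"),(480,360)); b=R("scene",190,200,320,220,1.0)
c=R("scene",185,110,80,60,5)
out=np.zeros((600,800,3),np.uint8); out[:360,:480]=a; out[:220,480:800]=b; out[300:600,400:800]=c
out[360:600,:400]=R("scene",200,250,200,120,2)
cv2.imwrite("pics/m2.png",out)
```

```text
[[ 0.097   0.9565  0.2751  0.4435]
 [ 0.9953 -0.093  -0.0273  0.1784]
 [-0.0005  0.2764 -0.961   0.4554]
 [ 0.      0.      0.      1.    ]]
[0.5137 0.1719 0.3106] [ 0.0484  0.9988 -0.0005 -0.    ] 7.65 [-0.1004  0.3049 -0.3796  1.7261  0.124   1.1346  0.9572]
beaker in wrist [295.6901 290.4762] tips [array([296.6869, 301.7008]), array([228.8965, 379.406 ]), array([378.0804, 374.9949])]
recess proj [370.7743 362.9412]
```

View pics/m2.png

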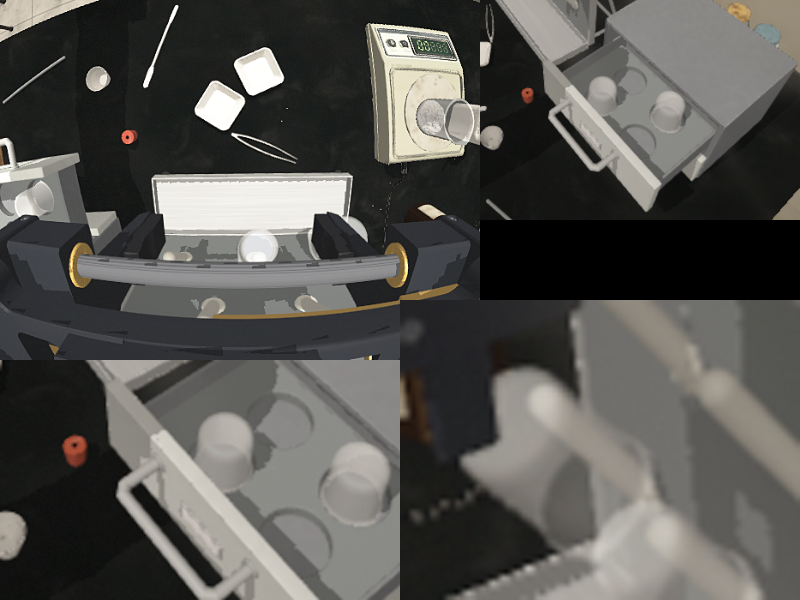

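The wrist view shows the small beaker's bottom as an ellipse at m2 (258,247), which is wrist pixel (301,288). The upper pegs' tips are at m2 (212,305) and (306,303). The drawer is open, with the front recess at scene pixel (351,341). The other beakers stand in the +y and rear recesses.

Run:
```python
from h import *
w=load("wrist2");s=load("scene2");s1=load("scene1")
print("bottom wrist on z",[onz(w,301,288,z,True) for z in (.165,.175)])
print("tri",tri(w,(301,288),s1,(232.5,160),True))
W=lambda u,v:(u*560/480,v*420/360)
for e in [(239,247),(278,247),(258,231),(258,264)]: print("edge",onz(w,*W(*e),.168,True))
for p in [(212,305),(306,303)]: print("upper tip",onz(w,*W(*p),.2856,True))
L=lambda u,v:(200+u/2,250+(v-360)/2)
for e in [(273,540),(332,545),(302,510),(302,543)]: print("recess rim",onz(s,*L(*e),.124))
print("handle ends",onz(s,*L(122,492),.163),onz(s,*L(222,597),.163))
# drawer in wrist2: front-left beaker rim etc
for e in [(78,157),(0,165)]: print("front top wrist",onz(w,*W(*e),.194,True))
# beaker +y front: bottom disc (top) centre
print("other beaker bottom", onz(s,*L(228,430),.168))
g=cv2.cvtColor(w["img"],cv2.COLOR_RGB2GRAY)[262:312,265:340]
c=cv2.HoughCircles(cv2.resize(g,None,fx=4,fy=4),cv2.HOUGH_GRADIENT,1.5,80,param1=80,param2=30,minRadius=60,maxRadius=120); print("hough",None if c is None else c[0][:3]/4+[265,262,0])
```

```text
bottom wrist on z [array([0.6106, 0.1856, 0.165 ]), array([0.6048, 0.1854, 0.175 ])]
tri (array([0.609 , 0.1856, 0.167 ]), np.float64(0.0007414809070762062))
edge [0.6067 0.1633 0.168 ]
edge [0.6118 0.2092 0.168 ]
edge [0.5878 0.187  0.168 ]
edge [0.6331 0.184  0.168 ]
upper tip [0.592  0.143  0.2856]
upper tip [0.5993 0.2179 0.2856]
recess rim [ 0.5187 -0.2333  0.124 ]
recess rim [ 0.5522 -0.2653  0.124 ]
recess rim [ 0.555  -0.2293  0.124 ]
recess rim [ 0.5349 -0.2494  0.124 ]
handle ends [ 0.4384 -0.143   0.163 ] [ 0.4448 -0.253   0.163 ]
front top wrist [0.4754 0.0024 0.194 ]
front top wrist [ 0.4679 -0.1321  0.194 ]
other beaker bottom [ 0.5377 -0.1545  0.168 ]
hough [[300.0625 287.3125  24.825 ]
 [332.6875 291.0625  17.325 ]]
```

The body can't clear the upper pegs with the tool vertical, since it needs to be 40 mm further back. I need a forward tilt, so I'll check what happens at the edge of the reach, high above everything.

Call:
servo_tool(
  moves=[
    [[0,-0.3,-0.3,0],[0,-0.6,-0.6,0],[0,-0.9,-0.9,0],[0,-1,-1,0]],
  ],
)

```text
time: 8.05
position: [0.5052, 0.0702, 0.4138]
ee_rot: [0.05, 0.999, -0.0, 0.002]
force: [0.4, 0.4, -0.1]
grip_width: 0.0882
gripper_force: 0.0
```

Call:
servo_tool(
  moves=[
    [[0,-0.3,-0.3,0],[0,-0.6,-0.6,0],[0,-0.9,-0.9,0],[0,-1,-1,0],[0,-1,-1,0]],
  ],
)

```text
time: 8.55
position: [0.4951, -0.0263, 0.5111]
ee_rot: [0.048, 0.999, 0.0, 0.001]
force: [-0.9, 0.4, -0.1]
grip_width: 0.0879
gripper_force: 0.0
```

Call:
servo_tool(
  moves=[
    [[0,0,-0.3,0],[0,0,-0.6,0],[0,0,-0.9,0],[0,0,-1,0],[0,0,-1,0]],
  ],
)

```text
time: 9.05
position: [0.4953, -0.0239, 0.61]
ee_rot: [0.046, 0.999, 0.0, -0.0]
force: [-0.6, 0.0, -0.8]
grip_width: 0.0877
gripper_force: 0.0
```

```bash
python3 -c "
from h import *
s=env.get_state();print(s['time'],s['position'],s['ee_rot'],s['joint_pos'])"
```

```text
9.05 [ 0.4953 -0.0239  0.61  ] [ 0.046   0.9989  0.0003 -0.0001] [ 0.1701  0.125  -0.2493  1.247   0.0308  1.7734  1.4076]
```

Call:
servo_tool(
  moves=[
    [[0,0,-0.3,0],[0,0,-0.6,0],[0,0,-0.9,0],[0,0,-1,0],[0,0,-1,0]],
  ],
)

```text
time: 9.55
position: [0.493, -0.0245, 0.6793]
ee_rot: [0.047, 0.999, -0.001, 0.013]
force: [0.8, 1.3, -0.5]
grip_width: 0.088
gripper_force: 0.0
```

Call:
servo_tool(
  moves=[
    [[0,0,-0.3,0],[0,0,-0.6,0],[0,0,-0.6,0]],
  ],
)

```text
time: 9.85
position: [0.488, -0.0242, 0.703]
ee_rot: [0.047, 0.998, -0.0, 0.038]
force: [-0.1, -0.5, -1.1]
grip_width: 0.088
gripper_force: 0.0
```

```bash
python3 -c "
from h import *
s=env.get_state();print(s['time'],s['position'],s['ee_rot'],s['joint_pos'])"
```

```text
9.85 [ 0.488  -0.0242  0.703 ] [ 0.0465  0.9982 -0.0001  0.0378] [-0.6639  0.1036  0.7346  1.0809 -0.0747  1.907   1.5157]
```

Call:
servo_tool(
  moves=[
    [[0,0,0.5,0],[0,0,1,0],[0,0,1,0],[0,0,1,0]],
  ],
)

```text
time: 10.25
position: [0.4955, -0.0249, 0.6044]
ee_rot: [0.047, 0.998, -0.0, 0.037]
force: [-0.6, -0.1, 1.4]
grip_width: 0.088
gripper_force: 0.0
```

```bash
python3 -c "
from h import *
from scipy.spatial.transform import Rotation as R
s=env.get_state();print(s['time'],s['position'],s['ee_rot'],s['joint_pos'],R.from_quat(s['ee_rot']).as_matrix())"
```

```text
10.25 [ 0.4955 -0.0249  0.6044] [ 0.0467  0.9982 -0.0004  0.0373] [-0.7003  0.042   0.701   1.3617 -0.0229  1.6732  1.4733] [[-0.9928  0.0933  0.0745]
 [ 0.0932  0.9956 -0.0042]
 [-0.0745  0.0027 -0.9972]]
```

The tilt persists once it has been reached, because the commanded pose becomes the reached pose. So I'll build up a forward lean at the upper reach limit.

Call:
servo_tool(
  moves=[
    [[0,0,-0.4,0],[0,0,-0.8,0],[0,0,-1,0],[0,0,-1,0],[0,0,-1,0]],
  ],
)

```text
time: 10.75
position: [0.4887, -0.0251, 0.7062]
ee_rot: [0.047, 0.998, -0.001, 0.04]
force: [0.1, 0.0, -0.3]
grip_width: 0.088
gripper_force: 0.0
```

Call:
servo_tool(
  moves=[
    [[-0.2,0,-0.4,0],[-0.4,0,-0.8,0],[-0.4,0,-1,0],[-0.4,0,-1,0],[-0.4,0,-1,0]],
  ],
)

```text
time: 11.25
position: [0.5108, -0.0279, 0.7292]
ee_rot: [0.047, 0.997, -0.0, 0.069]
force: [-0.8, -0.9, 0.4]
grip_width: 0.0879
gripper_force: 0.0
```

```bash
cat >> h.py <<'E'
from scipy.spatial.transform import Rotation
def st():
    s=env.get_state();M=Rotation.from_quat(s['ee_rot']).as_matrix();z=M[:,2]
    print(round(s['time'],2),"p",s['position'],"q",s['joint_pos'],"tilt",np.degrees(np.arccos(-z[2])),"az",np.degrees(np.arctan2(z[1],z[0])),"\n",M,"w",s['grip_width'],"F",s['force'])
    return s,M
E
python3 -c "
from h import *
st()"
```

```text
11.25 p [ 0.5108 -0.0279  0.7292] q [-0.5192  0.1363  0.6092  0.9812 -0.0867  1.9095  1.5222] tilt 7.865044998527908 az -2.971360922838182 
 [[-0.9862  0.0938  0.1367]
 [ 0.0937  0.9956 -0.0071]
 [-0.1367  0.0058 -0.9906]] w 0.08786295954822701 F [-0.8164 -0.8795  0.425 ]
```

Call:
servo_tool(
  moves=[
    [[-0.5,0,-0.5,0],[-1,0,-1,0],[-1,0,-1,0],[-1,0,-1,0],[-1,0,-1,0],[-1,0,-1,0]],
  ],
)

```text
time: 11.85
position: [0.5727, -0.0348, 0.7463]
ee_rot: [0.047, 0.994, -0.001, 0.1]
force: [0.3, 0.1, -0.8]
grip_width: 0.0882
gripper_force: 0.0
```

Call:
servo_tool(
  moves=[
    [[-0.5,0,-0.5,0],[-1,0,-1,0],[-1,0,-1,0],[-1,0,-1,0],[-1,0,-1,0],[-1,0,-1,0]],
  ],
)

```text
time: 12.45
position: [0.5877, -0.0234, 0.834]
ee_rot: [0.043, 0.978, -0.004, 0.202]
force: [0.8, 0.0, 0.4]
grip_width: 0.0881
gripper_force: 0.0
```

```bash
python3 -c "
from h import *
st()"
```

```text
12.45 p [ 0.5877 -0.0234  0.834 ] q [ 0.073   0.2594 -0.2591  0.5782  0.1642  1.9084  1.4049] tilt 23.31340168559959 az -3.574691685796406 
 [[-0.9147  0.0855  0.395 ]
 [ 0.0825  0.9963 -0.0247]
 [-0.3956  0.01   -0.9184]] w 0.0880822133291818 F [0.7841 0.0048 0.3998]
```

Call:
servo_tool(
  moves=[
    [[-0.4,0,-0.5,0],[-0.6,0,-1,0],[-0.6,0,-1,0],[-0.6,0,-1,0]],
  ],
)

```text
time: 12.85
position: [0.5837, -0.0269, 0.8661]
ee_rot: [0.043, 0.972, -0.004, 0.23]
force: [-0.4, 0.8, -1.1]
grip_width: 0.0878
gripper_force: 0.0
```

```bash
python3 -c "
from h import *
st()"
```

```text
12.85 p [ 0.5837 -0.0269  0.8661] q [-0.2976  0.2589  0.4734  0.5292 -0.1592  1.909   1.527 ] tilt 26.629830297347052 az -3.462240587283646 
 [[-0.8902  0.0861  0.4474]
 [ 0.0828  0.9962 -0.0271]
 [-0.448   0.0129 -0.8939]] w 0.08779078587858435 F [-0.3663  0.7588 -1.0501]
```

Call:
servo_tool(
  moves=[
    [[-1,0,-1,0],[-1,0,-1,0],[-1,0,-1,0],[-1,0,-1,0]],
  ],
)

```text
time: 13.25
position: [0.5975, -0.0299, 0.8861]
ee_rot: [0.042, 0.966, -0.003, 0.256]
force: [-0.4, -0.2, -0.3]
grip_width: 0.0882
gripper_force: 0.0
```

```bash
python3 -c "
from h import *
st()"
```

```text
13.25 p [ 0.5975 -0.0299  0.8861] q [-0.2445  0.2923  0.45    0.4406 -0.1859  1.9088  1.5301] tilt 29.70010937891013 az -3.157054060720358 
 [[-0.8651  0.0827  0.4947]
 [ 0.0797  0.9964 -0.0273]
 [-0.4952  0.0158 -0.8686]] w 0.08823756385470542 F [-0.3938 -0.2221 -0.3288]
```

Call:
servo_tool(
  moves=[
    [[0.2,0.1,0.25,0],[0.4,0.2,0.5,0],[0.6,0.3,0.7,0],[0.72,0.4,0.88,0]],
  ],
)

```text
time: 13.65
position: [0.5807, 0.0141, 0.7728]
ee_rot: [0.041, 0.966, -0.003, 0.256]
force: [-0.4, -0.1, -0.1]
grip_width: 0.088
gripper_force: 0.0
```

Call:
servo_tool(
  moves=[
    [[0.25,0.15,0.3,0],[0.5,0.3,0.6,0],[0.72,0.4,0.88,0]],
  ],
)

```text
time: 13.95
position: [0.5655, 0.058, 0.6609]
ee_rot: [0.041, 0.966, -0.003, 0.256]
force: [1.3, -0.6, 0.1]
grip_width: 0.0882
gripper_force: 0.0
```

Call:
servo_tool(
  moves=[
    [[0.25,0.15,0.3,0],[0.5,0.3,0.6,0],[0.72,0.4,0.88,0]],
  ],
)

```text
time: 14.25
position: [0.55, 0.1008, 0.5493]
ee_rot: [0.041, 0.966, -0.003, 0.256]
force: [0.7, 0.1, -0.8]
grip_width: 0.088
gripper_force: 0.0
```

Call:
servo_tool(
  moves=[
    [[0.25,0.15,0.3,0],[0.5,0.3,0.6,0],[0.72,0.4,0.88,0],[0.72,0.4,0.88,0]],
  ],
)

```text
time: 14.65
position: [0.5328, 0.1432, 0.4347]
ee_rot: [0.04, 0.967, -0.005, 0.253]
force: [-0.1, -0.2, 0.2]
grip_width: 0.088
gripper_force: 0.0
```

```bash
python3 -c "
from h import *
st()"
```

```text
14.65 p [0.5328 0.1432 0.4347] q [-0.6649 -0.0605  0.1554  1.9288  0.3666  0.8653  0.7991] tilt 29.267245104264315 az -3.581551352586846 
 [[-0.8692  0.0797  0.4879]
 [ 0.0743  0.9968 -0.0305]
 [-0.4888  0.0097 -0.8723]] w 0.08799609850456622 F [-0.1266 -0.2427  0.2252]
```

Call:
servo_tool(
  moves=[
    [[0.15,0.1,0.3,0],[0.32,0.22,0.66,0],[0.32,0.22,0.66,0]],
  ],
)

```text
time: 14.95
position: [0.5416, 0.1652, 0.3645]
ee_rot: [0.041, 0.966, -0.005, 0.254]
force: [-0.4, 0.5, -0.3]
grip_width: 0.0884
gripper_force: 0.0
```

Call:
servo_tool(
  moves=[
    [[0.15,0.1,0.3,0],[0.32,0.22,0.66,0],[0.32,0.22,0.66,0],[0.32,0.22,0.66,0]],
  ],
)

```text
time: 15.35
position: [0.5511, 0.1876, 0.2974]
ee_rot: [0.042, 0.965, -0.003, 0.258]
force: [-0.4, -0.5, 0.6]
grip_width: 0.0879
gripper_force: 0.0
```

```bash
python3 -c "
from h import *
s,M=st()
B=np.array([.609,.1856,.167]);u=np.array([.53*.9957,-.049,-.848])
g=B+.02*u; t=g+.019*M[:,2]; print('delta tool',M.T@(t-s['position']),t)
f=grab('wrist','3'); cv2.imwrite('pics/scene3.png',imaging.grab_frame('scene')['img'][:,:,::-1])
print(proj(f,B,True),proj(f,np.array([.62,.181,.1756]),True))
T=f['world_from_camera'];gg=cv2.cvtColor(f['img'],cv2.COLOR_RGB2GRAY)
p=proj(f,B,True).astype(int);x0,y0=p-50
c=cv2.HoughCircles(cv2.resize(gg[y0:y0+100,x0:x0+100],None,fx=4,fy=4),cv2.HOUGH_GRADIENT,1.5,60,param1=80,param2=25,minRadius=100,maxRadius=200); print('hough',None if c is None else c[0][:4]/4+[x0,y0,0])
r1=np.linalg.norm(proj(f,B+.024*M[:,1],True)-proj(f,B,True)); print('exp radius',r1)
"
```

```text
15.35 p [0.5511 0.1876 0.2974] q [-0.7003  0.1444  0.1402  2.0677  0.5348  0.5609  0.5136] tilt 29.871961272565812 az -3.2456683336437915 
 [[-0.8636  0.0833  0.4973]
 [ 0.0799  0.9964 -0.0282]
 [-0.4978  0.0154 -0.8671]] w 0.08792057674383345 F [-0.3664 -0.509   0.6234]
delta tool [0.014  0.0005 0.1809] [0.629  0.1841 0.1336]
[279.0109 182.7168] [275.095  198.5031]
hough [[279.4375 177.1875  25.3375]
 [262.9375 185.4375  42.775 ]
 [294.8125 184.3125  40.225 ]]
exp radius 26.6685054600809
```

Call:
servo_tool(
  moves=[
    [[0.1,0,0.2,0],[0.18,0,0.4,0],[0.18,0,0.6,0],[0.18,0,0.8,0],[0.18,0,1,0]],
  ],
)

```text
time: 15.95
position: [0.5861, 0.1867, 0.2016]
ee_rot: [0.043, 0.965, -0.002, 0.259]
force: [0.1, 0.6, 0.4]
grip_width: 0.088
gripper_force: 0.0
```

Call:
servo_tool(
  moves=[
    [[0,0,0.15,0],[0,0,0.3,0],[0,0,0.45,0],[0,0,0.6,0],[0,0,0.7,0],[0,0,0.8,0],[0,0,0.8,0]],
  ],
)

```text
time: 16.65
position: [0.6255, 0.1842, 0.1315]
ee_rot: [0.043, 0.965, -0.003, 0.258]
force: [0.1, -0.7, -0.3]
grip_width: 0.0881
gripper_force: 0.0
```

```bash
python3 -c "
from h import *
s,M=st()
f=grab('scene','4');w=grab('wrist','4')
out=np.zeros((600,800,3),np.uint8)
out[:360,:480]=cv2.resize(w['img'],(480,360))[:,:,::-1]
out[:,480:800]=cv2.resize(f['img'][80:230,180:260],(320,600),interpolation=cv2.INTER_CUBIC)[:,:,::-1]
cv2.imwrite('pics/m4.png',out)
"
```

```text
16.65 p [0.6255 0.1842 0.1315] q [-0.6615  0.5287  0.2205  2.0426  0.8793  0.2007  0.1532] tilt 29.9395942080487 az -3.2039303758466375 
 [[-0.8629  0.0837  0.4983]
 [ 0.0806  0.9964 -0.0279]
 [-0.4988  0.0161 -0.8666]] w 0.08810277466317051 F [ 0.0669 -0.7269 -0.3354]
```

View pics/m4.png

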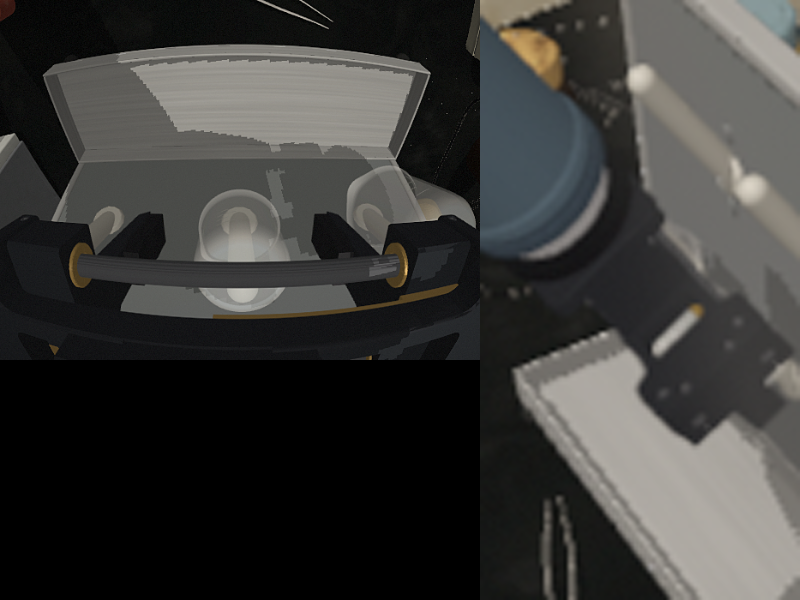

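The wrist view shows the beaker centred between the fingers. One ring is at m4 (240,228) with radius 41, and a second arc runs lower, around (240,275). Next I'll check which end of the beaker each ring is.

```bash
python3 -c "
from h import *
B=np.array([.609,.1856,.167]);u=np.array([.53*.9957,-.049,-.848]);Y=np.array([.092,.996,0])
for n in '234':
    f=load('wrist'+n); k=.857 if n=='4' else 1
    for nm,P,r in [('bottom',B,.024),('mouth',B+.058*u,.026),('tip',np.array([.62,.181,.1756]),.008),('base',np.array([.62,.181,.1756])+.095*u,.008)]:
        print(n,nm,proj(f,P,True)*k,'r',k*np.linalg.norm(proj(f,P+r*Y,True)-proj(f,P-r*Y,True))/2)
"
```

```text
2 bottom [300.9788 287.6484] r 23.60005519821568
2 mouth [297.7015 289.6828] r 21.80850347518745
2 tip [297.679  301.6094] r 7.955248420572579
2 base [293.4724 301.5441] r 6.186418877527152
3 bottom [279.0109 182.7168] r 26.67779874471156
3 mouth [277.8257 174.2945] r 24.188996082622985
3 tip [275.095  198.5031] r 8.864840998857206
3 base [274.2862 182.2233] r 6.731284718233875
4 bottom [239.8003 273.3467] r 51.879984778000555
4 mouth [237.5914 224.4776] r 39.877409690474096
4 tip [232.3615 299.0646] r 16.746570977939054
4 base [232.3019 223.3935] r 10.187092251433231
```

The ring at m4 (240,228) matches the predicted mouth, so the pose is right. Closing the fingers.

Call:
servo_tool(
  moves=[
    [[0,0,0,0],[0,0,0,0],[0,0,0,0],[0,0,0,0],[0,0,0,0],[0,0,0,0],[0,0,0,0],[0,0,0,0],[0,0,0,0]],
  ],
  fingers=1,
  squeeze=12,
)

```text
time: 17.65
position: [0.6236, 0.1847, 0.1298]
ee_rot: [0.042, 0.966, -0.003, 0.257]
force: [-0.3, 0.6, 1.1]
grip_width: 0.0463
gripper_force: 11.9
```

Call:
servo_tool(
  moves=[
    [[0,0,-0.08,0],[0.01,0,-0.16,0],[0.01,0,-0.25,0]],
  ],
)

```text
time: 17.95
position: [0.6096, 0.1854, 0.1515]
ee_rot: [0.042, 0.966, -0.003, 0.257]
force: [0.4, -0.1, -0.8]
grip_width: 0.0467
gripper_force: 11.9
```

Call:
servo_tool(
  moves=[
    [[0.01,0,-0.15,0],[0.01,0,-0.3,0],[0.02,0.01,-0.45,0],[0.02,0.01,-0.6,0],[0.03,0.01,-0.8,0],[0.03,0.02,-1,0],[0.03,0.02,-1,0]],
  ],
)

```text
time: 18.65
position: [0.5583, 0.1913, 0.2391]
ee_rot: [0.042, 0.965, -0.002, 0.258]
force: [1.4, 0.4, 0.0]
grip_width: 0.0468
gripper_force: 11.9
```

```bash
python3 -c "
from h import *
st()"
```

```text
18.65 p [0.5583 0.1913 0.2391] q [-0.6097  0.2461  0.0462  2.1082  0.7024  0.4448  0.3275] tilt 29.947439307966178 az -2.8294047574061527 
 [[-0.863   0.0816  0.4986]
 [ 0.08    0.9965 -0.0246]
 [-0.4989  0.0186 -0.8665]] w 0.04676165201224028 F [1.3604 0.4097 0.007 ]
```

The beaker is off its peg and held. Next I'll pull in towards the base so the near reach limit takes the tilt back out.

Call:
servo_tool(
  moves=[
    [[0.15,-0.25,-0.2,0],[0.3,-0.5,-0.4,0],[0.5,-0.75,-0.6,0],[0.64,-0.97,-0.74,0],[0.64,-0.97,-0.74,0]],
  ],
)

```text
time: 19.15
position: [0.4559, 0.0978, 0.2667]
ee_rot: [0.043, 0.966, -0.004, 0.256]
force: [-0.3, 0.3, 0.2]
grip_width: 0.0463
gripper_force: 11.9
```

Call:
servo_tool(
  moves=[
    [[0.15,-0.15,-0.1,0],[0.35,-0.35,-0.2,0],[0.5,-0.5,-0.3,0],[0.7,-0.6,-0.4,0],[0.7,-0.6,-0.4,0]],
  ],
)

```text
time: 19.65
position: [0.4098, 0.0662, 0.2905]
ee_rot: [0.05, 0.967, 0.015, 0.25]
force: [-0.3, 1.0, 0.1]
grip_width: 0.0461
gripper_force: 11.9
```

```bash
python3 -c "
from h import *
st()"
```

```text
19.65 p [0.4098 0.0662 0.2905] q [ 0.1412 -0.195  -0.4853  2.3914  0.1763  0.4496  0.9691] tilt 29.061824285631136 az 0.5469651005511837 
 [[-0.8696  0.0886  0.4857]
 [ 0.104   0.9946  0.0046]
 [-0.4827  0.0545 -0.8741]] w 0.046139877177646275 F [-0.2814  0.9583  0.0927]
```

Call:
servo_tool(
  moves=[
    [[0.2,-0.1,0.15,0],[0.45,-0.2,0.3,0],[0.7,-0.3,0.5,0],[0.9,-0.4,0.6,0],[0.9,-0.4,0.6,0]],
  ],
)

```text
time: 20.15
position: [0.4, 0.06, 0.2772]
ee_rot: [0.049, 0.969, 0.015, 0.241]
force: [0.2, 0.1, -0.6]
grip_width: 0.0463
gripper_force: 11.9
```

```bash
python3 -c "
from h import *
st()
f=load('scene0')
for p in [(237,296),(202,338),(120,321),(196,309),(184,255),(150,246),(200,405)]: print(p,onz(f,*p,.01))"
```

```text
20.15 p [0.4    0.06   0.2772] q [ 0.9784 -0.3331 -1.1006  2.3936 -0.5172  0.4573  1.7126] tilt 27.97132868877023 az 0.6709716911548914 
 [[-0.8788  0.0877  0.469 ]
 [ 0.1022  0.9947  0.0055]
 [-0.4661  0.0528 -0.8832]] w 0.04628861388476278 F [ 0.1716  0.0647 -0.6305]
(237, 296) [ 0.473  -0.0078  0.01  ]
(202, 338) [ 0.3706 -0.041   0.01  ]
(120, 321) [0.2649 0.0874 0.01  ]
(196, 309) [0.3931 0.0184 0.01  ]
(184, 255) [0.4406 0.1484 0.01  ]
(150, 246) [0.3939 0.217  0.01  ]
(200, 405) [ 0.3052 -0.1416  0.01  ]
```

The tilt is coming out slowly. I'll fit a quick kinematic model from the logged states to see where the near limit lets the tool come upright.

```bash
cat > kin.py <<'E'
import numpy as np
from scipy.optimize import least_squares
from scipy.spatial.transform import Rotation as R
D=[([-.0662,.537,-.0044,1.5386,.0026,1.0673,-.0712],[.6496,0,.2381],[.7071,.7071,-.0005,-.0004]),
([-.1004,.3049,-.3796,1.7261,.124,1.1346,.9572],[.5137,.1719,.3106],[.0484,.9988,-.0005,0]),
([.1701,.125,-.2493,1.247,.0308,1.7734,1.4076],[.4953,-.0239,.61],[.046,.9989,.0003,-.0001]),
([-.6639,.1036,.7346,1.0809,-.0747,1.907,1.5157],[.488,-.0242,.703],[.0465,.9982,-.0001,.0378]),
([-.5192,.1363,.6092,.9812,-.0867,1.9095,1.5222],[.5108,-.0279,.7292],None),
([.073,.2594,-.2591,.5782,.1642,1.9084,1.4049],[.5877,-.0234,.834],None),
([-.6649,-.0605,.1554,1.9288,.3666,.8653,.7991],[.5328,.1432,.4347],None),
([-.6615,.5287,.2205,2.0426,.8793,.2007,.1532],[.6255,.1842,.1315],None),
([-.6097,.2461,.0462,2.1082,.7024,.4448,.3275],[.5583,.1913,.2391],None),
([.1412,-.195,-.4853,2.3914,.1763,.4496,.9691],[.4098,.0662,.2905],None),
([.9784,-.3331,-1.1006,2.3936,-.5172,.4573,1.7126],[.4,.06,.2772],None)]
Z=np.array([[.4973]])
ax=lambda a,q:R.from_rotvec(np.array(a)*q)
def fk(q,p,s=(1,1,1)):
    h,L1,L2,L3,a,b,c,d3=p[:8]
    M=ax([0,0,1],q[0]);P=np.array([0,0,h])
    M=M*ax([0,1,0],q[1]);M=M*ax([0,0,1],s[0]*q[2]);P=P+M.apply([a,0,L1])
    M=M*ax([0,1,0],q[3]);P=P+M.apply([b,0,0]);M=M*ax([0,0,1],s[1]*q[4]);P=P+M.apply([0,0,L2])
    M=M*ax([0,1,0],q[5]);P=P+M.apply([c,0,0]);M=M*ax([0,0,1],s[2]*q[6]);P=P+M.apply([0,0,L3]);return P,M
E
python3 - <<'E'
from kin import *
import itertools
np.set_printoptions(precision=4,suppress=True)
best=None
for s in itertools.product((1,-1),repeat=3):
    f=lambda p:np.concatenate([fk(q,p,s)[0]-np.array(x) for q,x,_ in D])
    r=least_squares(f,[.3,.35,.35,.3,0,0,0,0]); 
    if best is None or r.cost<best[0]: best=(r.cost,s,r.x,np.abs(r.fun).max())
print(best)
for q,x,o in D[:4]: print(fk(q,best[2],best[1])[1].as_matrix()[:,2], fk(q,best[2],best[1])[1].as_matrix()[:,0])
np.savez("kin.npz",p=best[2],s=best[1])
E
```

```text
(np.float64(0.16331529058379174), (1, 1, -1), array([0.7859, 0.5105, 0.5022, 0.5488, 0.147 , 0.1744, 0.3069, 0.    ]), np.float64(0.30944165628701426))
[-0.0013  0.0001 -1.    ] [-0.9899  0.142   0.0013]
[-0.0001  0.001  -1.    ] [-0.9045 -0.4264 -0.0004]
[-0.0001 -0.0006 -1.    ] [-0.2322 -0.9727  0.0006]
[ 0.0755  0.0038 -0.9971] [-0.0169 -0.9998 -0.0051]
```

```bash
cat >> kin.py <<'E'
def fk(q,p,s=None):
    h,ys,yL1,L1,a,b,yL2,L2,c,L3,y4,y6=p
    M=ax([0,0,1],q[0]);P=np.array([0,0,h])+M.apply([0,ys,0])
    M=M*ax([0,1,0],q[1]);M=M*ax([0,0,1],q[2]);P=P+M.apply([a,yL1,L1])
    M=M*ax([0,1,0],q[3]);P=P+M.apply([b,y4,0]);M=M*ax([0,0,1],q[4]);P=P+M.apply([0,yL2,L2])
    M=M*ax([0,1,0],q[5]);P=P+M.apply([c,y6,0]);M=M*ax([0,0,1],q[6]);P=P+M.apply([0,0,L3]);return P,M
E
python3 - <<'E'
from kin import *
np.set_printoptions(precision=4,suppress=True)
f=lambda p:np.r_[np.concatenate([fk(q,p)[0]-np.array(x) for q,x,_ in D]),1e-3*(p-x0)]
x0=np.array([.3,.03,.03,.35,0,0,.03,.35,0,.3,0,0])
r=least_squares(f,x0);print(r.x,np.abs(r.fun[:33]).max())
np.save("kin.npy",r.x)
E
```

```text
[ 0.5626  0.025   0.1371  0.5954  0.0364  0.1068 -0.0657  0.4681  0.1578
  0.4996  0.1074 -0.0964] 0.22546732332358804
```

```bash
cat >> kin.py <<'E'
_fk=fk
def fk(q,p,s=None): return _fk(np.array(q)*[-1,1,-1,1,-1,1,-1],p)
LO=np.array([-2.7,-.37,-1.27,.24,-1.31,.19,-2.76]);HI=np.array([2.7,2.16,1.26,2.4,4.45,1.91,2.76])
def ik(P,M,p,q0,wr=.3,n=1):
    def f(q):
        A,B=fk(q,p);return np.r_[(A-P)*1,wr*(R.from_matrix(M).inv()*B).as_rotvec(),2e-4*(q-q0)]
    return least_squares(f,np.clip(q0,LO+1e-4,HI-1e-4),bounds=(LO,HI))
E
python3 - <<'E'
from kin import *
np.set_printoptions(precision=4,suppress=True)
x0=np.array([.3,-.03,-.03,.35,0,0,-.03,.35,0,.3,0,0])
f=lambda p:np.r_[np.concatenate([fk(q,p)[0]-np.array(x) for q,x,_ in D]),1e-4*(p-x0)]
r=least_squares(f,x0);print(r.x,np.abs(r.fun[:33]).max())
for q,x,o in D: print(fk(q,r.x)[1].as_matrix()[:,2])
np.save("kin.npy",r.x)
E
```

```text
[ 0.3485 -0.0244 -0.0251  0.5044  0.     -0.     -0.0152  0.446  -0.
  0.3281  0.0049  0.0148] 7.7948940766355e-05
[-0.0013 -0.0001 -1.    ]
[-0.0001 -0.001  -1.    ]
[-0.0001  0.0006 -1.    ]
[ 0.0755 -0.0038 -0.9971]
[ 0.1367 -0.0071 -0.9906]
[ 0.395  -0.0246 -0.9183]
[ 0.4879 -0.0305 -0.8724]
[ 0.4982 -0.0279 -0.8666]
[ 0.4986 -0.0247 -0.8665]
[ 0.4858  0.0047 -0.8741]
[ 0.469   0.0055 -0.8832]
```

The model fits to 0.1 mm. Pulling in low, towards r of about 0.34 at z of about 0.14, should bring the tool upright, so I'll simulate that.

Run:
```python
from kin import *
np.set_printoptions(precision=3,suppress=True)
p=np.load("kin.npy");q=np.array(D[-1][0])
for wr in (.3,.1):
    q=np.array(D[-1][0])
    for T in [(.5,.06,.28),(.52,.06,.2),(.52,.06,.14),(.47,.06,.14),(.43,.06,.14),(.4,.06,.14),(.37,.06,.14),(.34,.06,.14),(.32,.06,.14)]:
        P,M=fk(q,p); r=ik(np.array(T),M.as_matrix(),p,q,wr); q=r.x
        P,M=fk(q,p); z=M.as_matrix()[:,2]; print(wr,T,P,q,"tilt",np.degrees(np.arccos(-z[2])),"z",z)
```

```text
0.3 (0.5, 0.06, 0.28) [0.5  0.06 0.28] [ 0.62   0.069 -0.923  2.212  0.433  0.45   0.831] tilt 27.972689108017864 z [ 0.469  0.005 -0.883]
0.3 (0.52, 0.06, 0.2) [0.52 0.06 0.2 ] [ 0.328  0.256 -0.671  2.264  0.996  0.343  0.284] tilt 27.972569021124503 z [ 0.469  0.005 -0.883]
0.3 (0.52, 0.06, 0.14) [0.52 0.06 0.14] [ 0.301  0.406 -0.664  2.305  1.537  0.362 -0.236] tilt 27.97244026824313 z [ 0.469  0.005 -0.883]
0.3 (0.47, 0.06, 0.14) [0.47 0.06 0.14] [ 0.661  0.513 -1.132  2.4    1.63   0.592 -0.308] tilt 27.97171592475088 z [ 0.469  0.005 -0.883]
0.3 (0.43, 0.06, 0.14) [0.446 0.063 0.145] [ 0.743  0.541 -1.27   2.4    1.468  0.672 -0.179] tilt 24.551226196002062 z [ 0.415 -0.007 -0.91 ]
0.3 (0.4, 0.06, 0.14) [0.419 0.064 0.147] [ 0.735  0.481 -1.27   2.4    1.278  0.653 -0.052] tilt 20.429046729497088 z [ 0.348 -0.023 -0.937]
0.3 (0.37, 0.06, 0.14) [0.39  0.065 0.148] [ 0.724  0.431 -1.27   2.4    1.089  0.657  0.079] tilt 16.145973169919507 z [ 0.275 -0.042 -0.961]
0.3 (0.34, 0.06, 0.14) [0.36  0.066 0.148] [ 0.708  0.393 -1.27   2.4    0.92   0.684  0.192] tilt 12.02940737783476
[... 734 characters left out ...]
43, 0.06, 0.14) [0.433 0.061 0.141] [ 0.744  0.533 -1.27   2.4    1.392  0.673 -0.121] tilt 22.204597187968467 z [ 0.378 -0.015 -0.926]
0.1 (0.4, 0.06, 0.14) [0.402 0.061 0.141] [ 0.736  0.482 -1.27   2.4    1.195  0.669  0.015] tilt 17.45244931053657 z [ 0.298 -0.034 -0.954]
0.1 (0.37, 0.06, 0.14) [0.372 0.061 0.141] [ 0.723  0.443 -1.27   2.4    1.019  0.687  0.134] tilt 13.00990280587541 z [ 0.219 -0.054 -0.974]
0.1 (0.34, 0.06, 0.14) [0.342 0.061 0.141] [ 0.706  0.418 -1.27   2.4    0.872  0.724  0.229] tilt 9.03825530831391 z [ 0.138 -0.075 -0.988]
0.1 (0.32, 0.06, 0.14) [0.322 0.061 0.141] [ 0.692  0.409 -1.27   2.4    0.788  0.758  0.276] tilt 6.96449748778133 z [ 0.081 -0.09  -0.993]
```

Call:
servo_tool(
  moves=[
    [[-0.2,0,0.2,0],[-0.4,0,0.45,0],[-0.69,0.07,0.8,0],[-0.69,0.07,0.8,0],[-0.69,0.07,0.8,0]],
  ],
)

```text
time: 20.65
position: [0.4589, 0.0521, 0.2489]
ee_rot: [0.049, 0.973, 0.009, 0.224]
force: [-0.0, -0.6, -1.2]
grip_width: 0.0461
gripper_force: 11.9
```

Call:
servo_tool(
  moves=[
    [[0.1,0,0.3,0],[0.2,0,0.6,0],[0.29,-0.04,0.98,0],[0.29,-0.04,0.98,0],[0.29,-0.04,0.98,0]],
  ],
)

```text
time: 21.15
position: [0.4728, 0.052, 0.1449]
ee_rot: [0.047, 0.974, 0.01, 0.22]
force: [0.9, 0.4, -0.9]
grip_width: 0.0465
gripper_force: 11.9
```

Call:
servo_tool(
  moves=[
    [[0.2,0,-0.1,0],[0.4,-0.04,-0.2,0],[0.6,-0.06,-0.32,0],[0.88,-0.09,-0.47,0],[0.88,-0.09,-0.47,0],[0.88,-0.09,-0.47,0],[0.88,-0.09,-0.47,0],[0.88,-0.09,-0.47,0]],
  ],
)

```text
time: 21.95
position: [0.4294, 0.0633, 0.1758]
ee_rot: [0.049, 0.978, 0.004, 0.203]
force: [-0.5, -0.5, -0.2]
grip_width: 0.0465
gripper_force: 11.9
```

```bash
python3 -c "
from h import *
st()"
```

```text
21.95 p [0.4294 0.0633 0.1758] q [ 0.7842  0.353  -1.2682  2.3946  1.1799  0.5477  0.0528] tilt 23.377699005468287 az -1.7986465121281787 
 [[-0.9131  0.0949  0.3966]
 [ 0.098   0.9951 -0.0125]
 [-0.3958  0.0275 -0.9179]] w 0.04649532714403728 F [-0.5406 -0.5198 -0.2481]
```

Call:
servo_tool(
  moves=[
    [[0.3,0,-0.05,0],[0.6,-0.05,-0.1,0],[1,-0.1,-0.2,0],[1,-0.1,-0.2,0],[1,-0.1,-0.2,0],[1,-0.1,-0.2,0],[1,-0.1,-0.2,0]],
  ],
)

```text
time: 22.65
position: [0.3991, 0.0869, 0.1911]
ee_rot: [0.05, 0.982, -0.003, 0.182]
force: [-0.1, 0.4, 0.5]
grip_width: 0.0465
gripper_force: 11.9
```

Call:
servo_tool(
  moves=[
    [[0.3,0,0,0],[0.6,-0.05,0,0],[1,-0.1,0,0],[1,-0.1,0,0],[1,-0.1,0,0],[1,-0.1,0,0],[1,-0.1,0,0]],
  ],
)

```text
time: 23.35
position: [0.3687, 0.1176, 0.1925]
ee_rot: [0.053, 0.985, -0.013, 0.164]
force: [0.4, -0.8, -0.7]
grip_width: 0.0462
gripper_force: 11.9
```

```bash
python3 -c "
from h import *
st()"
```

```text
23.35 p [0.3687 0.1176 0.1925] q [ 0.6112  0.1809 -1.267   2.395   0.7781  0.584   0.1958] tilt 18.890244577755894 az -7.461041141011637 
 [[-0.9409  0.1084  0.321 ]
 [ 0.1001  0.9941 -0.042 ]
 [-0.3237 -0.0074 -0.9461]] w 0.0462399091840288 F [ 0.4167 -0.8467 -0.6994]
```

Call:
servo_tool(
  moves=[
    [[0.3,-0.2,0.2,0],[0.6,-0.4,0.4,0],[0.95,-0.7,0.5,0],[0.95,-0.7,0.5,0],[0.95,-0.7,0.5,0],[0.95,-0.7,0.5,0],[0.95,-0.7,0.5,0],[0.95,-0.7,0.5,0]],
  ],
)

```text
time: 24.15
position: [0.3816, 0.0925, 0.1555]
ee_rot: [0.055, 0.988, -0.021, 0.144]
force: [-0.0, -1.0, -0.8]
grip_width: 0.0466
gripper_force: 11.9
```

Call:
servo_tool(
  moves=[
    [[0.3,-0.2,0.1,0],[0.6,-0.3,0.2,0],[0.95,-0.4,0.3,0],[0.95,-0.4,0.3,0],[0.95,-0.4,0.3,0],[0.95,-0.4,0.3,0],[0.95,-0.4,0.3,0],[0.95,-0.4,0.3,0]],
  ],
)

```text
time: 24.95
position: [0.376, 0.0923, 0.1271]
ee_rot: [0.056, 0.99, -0.029, 0.124]
force: [0.3, -0.2, -0.7]
grip_width: 0.0463
gripper_force: 11.9
```

```bash
python3 -c "
from h import *
st()"
```

```text
24.95 p [0.376  0.0923 0.1271] q [ 0.5776  0.5367 -1.2672  2.395   1.1692  0.7825 -0.1027] tilt 14.640366123758142 az -16.40382919317826 
 [[-0.9629  0.1187  0.2425]
 [ 0.1043  0.992  -0.0714]
 [-0.249  -0.0434 -0.9675]] w 0.04633802809042667 F [ 0.3379 -0.1648 -0.6869]
```

Call:
servo_tool(
  moves=[
    [[0.4,-0.1,-0.1,0],[0.8,-0.1,-0.2,0],[1,-0.1,-0.2,0],[1,-0.1,-0.2,0],[1,-0.1,-0.2,0],[1,-0.1,-0.2,0],[1,-0.1,-0.2,0],[1,-0.1,-0.2,0],[1,-0.1,-0.2,0],[1,-0.1,-0.2,0]],
  ],
)

```text
time: 25.95
position: [0.3328, 0.1298, 0.149]
ee_rot: [0.059, 0.992, -0.04, 0.106]
force: [-0.3, 0.7, -0.1]
grip_width: 0.0467
gripper_force: 11.9
```

```bash
python3 -c "
from h import *
st()"
```

```text
25.95 p [0.3328 0.1298 0.149 ] q [ 0.4463  0.4007 -1.2671  2.395   0.9292  0.7706 -0.0644] tilt 12.970306239490968 az -24.031512638181248 
 [[-0.9708  0.1246  0.205 ]
 [ 0.1077  0.99   -0.0914]
 [-0.2143 -0.0667 -0.9745]] w 0.0467249663407823 F [-0.2917  0.652  -0.0646]
```

```bash
cat > sim.py <<'E'
from kin import *
np.set_printoptions(precision=3,suppress=True)
p=np.load("kin.npy")
def step(q,T,wr,M=None):
    P,M0=fk(q,p); r=ik(np.array(T),(M0 if M is None else M).as_matrix(),p,q,wr); return r.x
def run(q,path,wr,v=True):
    for T in path:
        P0=fk(q,p)[0]; n=max(1,int(np.ceil(np.linalg.norm(np.array(T)-P0)/.03)))
        for k in range(n): q=step(q,P0+(np.array(T)-P0)*(k+1)/n,wr)
        P,M=fk(q,p)
        if v: print(T,P,q,"z",M.as_matrix()[:,2],"y",M.as_matrix()[:,1])
    return q
E
python3 - <<'E'
from sim import *
qa=np.array([.5776,.5367,-1.2672,2.395,1.1692,.7825,-.1027]); q=np.array([.4463,.4007,-1.2671,2.395,.9292,.7706,-.0644])
for wr in (.3,.15,.6): print("cal",wr); run(qa,[(.276,.0923,.127)],wr)
for path in ([(.45,-.1,.16),(.38,-.1,.15),(.33,-.1,.15),(.3,-.1,.15)],[(.4,-.12,.22),(.33,-.12,.15),(.3,-.12,.13)],[(.5,0,.3),(.45,-.1,.16),(.38,-.14,.13),(.33,-.14,.13),(.3,-.14,.13)]):
    print("path"); run(q,path,.3)
E
```

```text
cal 0.3
(0.276, 0.0923, 0.127) [0.291 0.101 0.133] [ 0.464  0.466 -1.27   2.4    0.822  0.867  0.019] z [ 0.056 -0.155 -0.986] y [-0.989  0.124 -0.076]
cal 0.15
(0.276, 0.0923, 0.127) [0.28  0.095 0.129] [ 0.463  0.493 -1.27   2.4    0.806  0.897  0.024] z [ 0.015 -0.171 -0.985] y [-0.991  0.13  -0.038]
cal 0.6
(0.276, 0.0923, 0.127) [0.314 0.114 0.144] [ 0.469  0.411 -1.27   2.4    0.858  0.802  0.003] z [ 0.14  -0.119 -0.983] y [-0.982  0.114 -0.153]
path
(0.45, -0.1, 0.16) [ 0.45 -0.1   0.16] [ 1.041  0.498 -1.163  2.216  0.926  0.713  0.706] z [ 0.205 -0.091 -0.974] y [-0.971  0.108 -0.214]
(0.38, -0.1, 0.15) [ 0.38 -0.1   0.15] [ 1.17   0.399 -1.223  2.372  0.909  0.601  0.705] z [ 0.205 -0.091 -0.974] y [-0.971  0.108 -0.214]
(0.33, -0.1, 0.15) [ 0.341 -0.103  0.155] [ 1.274  0.335 -1.27   2.4    0.726  0.606  0.898] z [ 0.146 -0.076 -0.986] y [-0.982  0.113 -0.154]
(0.3, -0.1, 0.15) [ 0.312 -0.104  0.156] [ 1.313  0.31  -1.27   2.4    0.586  0.655  1.047] z [ 0.07  -0.052 -0.996] y [-0.99   0.118 -0.076]
path
(0.4, -0.12, 0.22) [ 0.4  -0.12  0.22] [ 1.319  0.224 -1.268  2.25  
[... 360 characters left out ...]
ath
(0.5, 0, 0.3) [0.5 0.  0.3] [ 0.88   0.287 -1.207  1.969  0.517  0.952  0.883] z [ 0.205 -0.091 -0.974] y [-0.971  0.108 -0.214]
(0.45, -0.1, 0.16) [ 0.45 -0.1   0.16] [ 0.925  0.413 -0.999  2.22   0.803  0.625  0.807] z [ 0.205 -0.091 -0.974] y [-0.971  0.108 -0.214]
(0.38, -0.14, 0.13) [ 0.38 -0.14  0.13] [ 1.056  0.371 -0.957  2.37   0.871  0.474  0.848] z [ 0.205 -0.091 -0.974] y [-0.971  0.108 -0.214]
(0.33, -0.14, 0.13) [ 0.34  -0.144  0.134] [ 1.368  0.465 -1.27   2.4    0.932  0.622  0.839] z [ 0.159 -0.072 -0.985] y [-0.98   0.112 -0.166]
(0.3, -0.14, 0.13) [ 0.311 -0.145  0.134] [ 1.416  0.441 -1.27   2.4    0.784  0.652  1.003] z [ 0.09  -0.041 -0.995] y [-0.989  0.116 -0.095]
```

Call:
servo_tool(
  moves=[
    [[-0.25,-0.3,0,0],[-0.5,-0.6,0,0],[-0.75,-0.93,-0.08,0],[-0.75,-0.93,-0.08,0],[-0.75,-0.93,-0.08,0]],
  ],
)

```text
time: 26.45
position: [0.3926, 0.0297, 0.1792]
ee_rot: [0.06, 0.992, -0.04, 0.106]
force: [-0.4, 0.5, -0.7]
grip_width: 0.046
gripper_force: 11.9
```

Call:
servo_tool(
  moves=[
    [[0,-0.3,0,0],[-0.05,-0.6,0.05,0],[-0.1,-0.89,0.08,0],[-0.1,-0.89,0.08,0]],
  ],
)

```text
time: 26.85
position: [0.3917, -0.0609, 0.1787]
ee_rot: [0.06, 0.992, -0.04, 0.105]
force: [-0.9, -0.0, -1.0]
grip_width: 0.0465
gripper_force: 11.9
```

Call:
servo_tool(
  moves=[
    [[0,-0.3,0.15,0],[0,-0.57,0.35,0],[0,-0.57,0.35,0],[0,-0.57,0.35,0]],
  ],
)

```text
time: 27.25
position: [0.3927, -0.1168, 0.1487]
ee_rot: [0.057, 0.992, -0.039, 0.105]
force: [0.3, -0.1, -0.5]
grip_width: 0.0464
gripper_force: 11.9
```

Call:
servo_tool(
  moves=[
    [[0.3,-0.05,0,0],[0.6,-0.1,-0.1,0],[1,-0.12,-0.1,0],[1,-0.12,-0.1,0],[1,-0.12,-0.1,0],[1,-0.12,-0.1,0],[1,-0.12,-0.1,0],[1,-0.12,-0.1,0]],
  ],
)

```text
time: 28.05
position: [0.3378, -0.1362, 0.16]
ee_rot: [0.058, 0.994, -0.033, 0.086]
force: [0.6, 0.2, -0.2]
grip_width: 0.0465
gripper_force: 11.9
```

```bash
python3 -c "
from h import *
st()"
```

```text
28.05 p [ 0.3378 -0.1362  0.16  ] q [ 1.3939  0.3175 -1.2682  2.395   0.6853  0.5699  1.0532] tilt 10.562583191682306 az -24.15228817236585 
 [[-0.9786  0.1202  0.1673]
 [ 0.1089  0.9912 -0.075 ]
 [-0.1748 -0.0552 -0.9831]] w 0.04650694539287548 F [ 0.5914  0.1686 -0.2063]
```

Call:
servo_tool(
  moves=[
    [[0.3,0.05,0,0],[0.6,0.1,0,0],[1,0.2,0,0],[1,0.2,0,0],[1,0.2,0,0],[1,0.2,0,0],[1,0.2,0,0],[1,0.2,0,0]],
  ],
)

```text
time: 28.85
position: [0.3103, -0.1356, 0.1825]
ee_rot: [0.058, 0.996, -0.026, 0.067]
force: [0.1, -0.3, -0.2]
grip_width: 0.0465
gripper_force: 11.9
```

Call:
servo_tool(
  moves=[
    [[0.3,0.05,0,0],[0.6,0.1,0.1,0],[1,0.2,0.2,0],[1,0.2,0.2,0],[1,0.2,0.2,0],[1,0.2,0.2,0],[1,0.2,0.2,0]],
  ],
)

```text
time: 29.55
position: [0.285, -0.1395, 0.1956]
ee_rot: [0.059, 0.997, -0.018, 0.049]
force: [0.3, 0.7, -0.3]
grip_width: 0.0468
gripper_force: 11.9
```

```bash
python3 -c "
from h import *
st()"
```

```text
29.55 p [ 0.285  -0.1395  0.1956] q [ 1.6096  0.0314 -1.2672  2.395   0.0638  0.6344  1.7478] tilt 5.955501005889041 az -24.042058294828088 
 [[-0.9884  0.1188  0.0948]
 [ 0.1153  0.9924 -0.0423]
 [-0.0991 -0.0309 -0.9946]] w 0.04676764323241888 F [ 0.2927  0.724  -0.2732]
```

Call:
servo_tool(
  moves=[
    [[0.3,0.05,0.1,0],[0.6,0.1,0.2,0],[1,0.2,0.4,0],[1,0.2,0.4,0],[1,0.2,0.4,0],[1,0.2,0.4,0],[1,0.2,0.4,0],[1,0.2,0.4,0]],
  ],
)

```text
time: 30.35
position: [0.2625, -0.151, 0.1976]
ee_rot: [0.058, 0.998, -0.01, 0.032]
force: [0.1, -0.1, -0.1]
grip_width: 0.0467
gripper_force: 11.9
```

```bash
python3 -c "
from h import *
s,M=st()
w=grab('wrist','5');f=grab('scene','5')
G=s['position']-.019*M[:,2]
print('grasp in scene',proj(f,G),'wrist',proj(w,G,True))
for lean in (0,4,8):
    a=np.radians(lean);ax=M@np.array([-np.sin(a),0,np.cos(a)]);c=G+.038*ax
    print(lean,'mouth',proj(w,c,True),'r',np.linalg.norm(proj(w,c+.026*M[:,1],True)-proj(w,c-.026*M[:,1],True))/2)
u,v=proj(f,G).astype(int)
out=np.zeros((600,800,3),np.uint8)
out[:420,:560]=w['img'][:,:,::-1]
a=f['img'][max(0,v-75):v+75,max(0,u-30):u+30]
out[:600,560:800]=cv2.resize(a,(240,600),interpolation=cv2.INTER_CUBIC)[:,:,::-1]
cv2.imwrite('pics/m5.png',out)
"
```

```text
30.35 p [ 0.2625 -0.151   0.1976] q [ 1.7     0.0049 -1.2673  2.395  -0.0006  0.6789  1.8871] tilt 3.8069032302710077 az -20.376176420695213 
 [[-0.9911  0.1173  0.0622]
 [ 0.1161  0.993  -0.0231]
 [-0.0645 -0.0157 -0.9978]] w 0.046669078355351085 F [ 0.0652 -0.0878 -0.0626]
grasp in scene [152.0779 377.9583] wrist [278.3005 285.9217]
0 mouth [278.1674 251.9571] r 47.17436583172387
4 mouth [278.1667 256.4349] r 46.948528311581924
8 mouth [278.1664 260.9823] r 46.76419069522388
```

Run:
```python
from h import *
for n,x0,y0 in (('5',218,190),('4',218,200)):
    w=load('wrist'+n); g=cv2.cvtColor(w['img'],cv2.COLOR_RGB2GRAY)
    c=cv2.HoughCircles(cv2.resize(g[y0:y0+115,x0:x0+125],None,fx=4,fy=4,interpolation=cv2.INTER_CUBIC),cv2.HOUGH_GRADIENT,1.5,20,param1=60,param2=20,minRadius=160,maxRadius=240)
    print(n,None if c is None else c[0][:6]/4+[x0,y0,0])
w=load('wrist5');g=cv2.cvtColor(w['img'],cv2.COLOR_RGB2GRAY).astype(int)
print("col278",list(zip(range(170,300,2),g[170:300:2,270])))
```

```text
5 [[279.6875 271.9375  45.325 ]
 [277.0625 276.4375  50.2375]
 [273.3125 271.1875  44.0875]
 [276.3125 265.9375  45.325 ]
 [272.1875 277.9375  54.8125]
 [270.6875 283.5625  59.7625]]
4 [[279.3125 270.6875  50.125 ]
 [275.5625 265.8125  43.9   ]
 [285.3125 264.3125  41.6125]
 [280.4375 275.9375  55.1875]
 [284.9375 271.8125  54.8125]
 [280.0625 263.1875  42.775 ]]
col278 [(170, np.int64(38)), (172, np.int64(35)), (174, np.int64(34)), (176, np.int64(31)), (178, np.int64(30)), (180, np.int64(31)), (182, np.int64(32)), (184, np.int64(30)), (186, np.int64(29)), (188, np.int64(27)), (190, np.int64(30)), (192, np.int64(35)), (194, np.int64(28)), (196, np.int64(30)), (198, np.int64(31)), (200, np.int64(26)), (202, np.int64(29)), (204, np.int64(30)), (206, np.int64(28)), (208, np.int64(29)), (210, np.int64(30)), (212, np.int64(28)), (214, np.int64(26)), (216, np.int64(30)), (218, np.int64(27)), (220, np.int64(22)), (222, np.int64(179)), (224, np.int64(204)), (226, np.int64(210)), (228, np.int64(184)), (230, np.int64(177)), (232, np.int64(169)), (234, np.int64(152)), (236, np.int64(139)), (238, np.int64(139)), (240, np.int64(136)), (242, np.int64(133)), (244, np.int64(134)), (246, np.int64(134)), (248, np.int64(133)), (250, np.int64(133)), (252, np.int64(134)), (254, np.int64(123)), (256, np.int64(132)), (258, np.int64(133)), (260, np.int64(132)), (262, np.int64(151)), (264, np.int64(124)), (266, np.int64(134)), (268, np.int64(141)), (270, np.int64(145)), (272, np.int64(153)), (274, np.int64(159)), (276, np.int64(164)), (278, np.int64(172)), (280, np.int64(181)), (282, np.int64(187)), (284, np.int64(196)), (286, np.int64(195)), (288, np.int64(196)), (290, np.int64(195)), (292, np.int64(196)), (294, np.int64(196)), (296, np.int64(194)), (298, np.int64(194))]
```

View pics/m5.png

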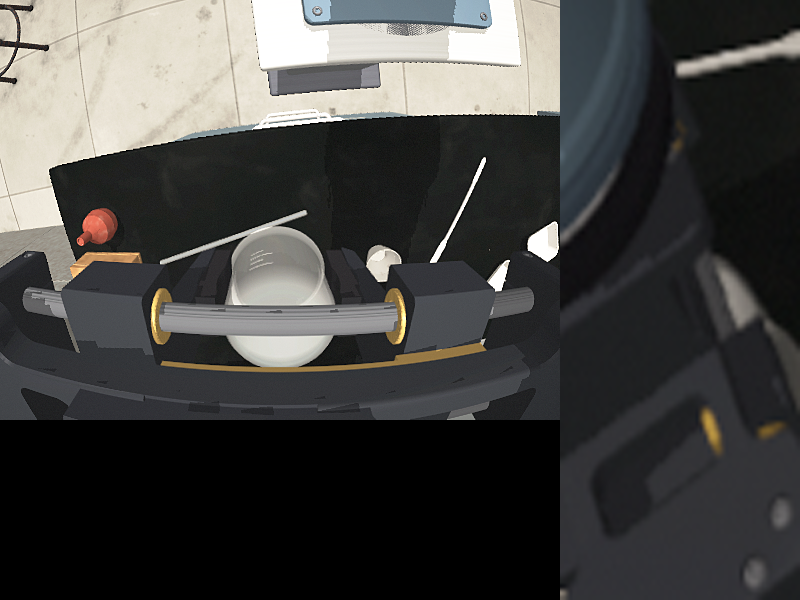

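The wrist view shows the beaker held between the fingers. The mouth ring is at about (278,270) with radius 46, and the bottom disc's lower edge is at row 367. It looks nearly parallel to the tool, so I'll extract the rim silhouette numerically to find the spout and the offset.

Run:
```python
from h import *
w=load('wrist5');g=cv2.cvtColor(w['img'],cv2.COLOR_RGB2GRAY)
m=((g>75)).astype(np.uint8); m[303:]=0
n,l,s,c=cv2.connectedComponentsWithStats(m); k=l[250,278]; 
if k==0:k=l[228,275]
mm=(l==k).astype(np.uint8); print(s[k])
pts=[]
for r in range(216,300,4):
    x=np.flatnonzero(mm[r,200:350])+200
    if len(x): pts.append((r,x.min(),x.max(),(x.min()+x.max())/2)); 
print(pts)
for c0 in range(240,322,8):
    y=np.flatnonzero(mm[200:300,c0])+200; print(c0,y.min() if len(y) else None,end='; ')
```

```text
[ 160  210  175   93 7387]
[(216, np.int64(286), np.int64(301), np.float64(293.5)), (220, np.int64(275), np.int64(290), np.float64(282.5)), (224, np.int64(263), np.int64(278), np.float64(270.5)), (228, np.int64(252), np.int64(292), np.float64(272.0)), (232, np.int64(241), np.int64(301), np.float64(271.0)), (236, np.int64(229), np.int64(307), np.float64(268.0)), (240, np.int64(217), np.int64(312), np.float64(264.5)), (244, np.int64(206), np.int64(315), np.float64(260.5)), (248, np.int64(200), np.int64(318), np.float64(259.0)), (252, np.int64(233), np.int64(320), np.float64(276.5)), (256, np.int64(232), np.int64(322), np.float64(277.0)), (260, np.int64(231), np.int64(323), np.float64(277.0)), (264, np.int64(232), np.int64(323), np.float64(277.5)), (268, np.int64(232), np.int64(324), np.float64(278.0)), (272, np.int64(232), np.int64(324), np.float64(278.0)), (276, np.int64(231), np.int64(324), np.float64(277.5)), (280, np.int64(230), np.int64(326), np.float64(278.0)), (284, np.int64(229), np.int64(327), np.float64(278.0)), (288, np.int64(229), np.int64(329), np.float64(279.0)), (292, np.int64(228), np.int64(331), np.float64(279.5)), (296, np.int64(226), np.int64(332), np.float64(279.0))]
240 233; 248 230; 256 227; 264 224; 272 221; 280 218; 288 216; 296 213; 304 210; 312 240; 320 252;
```

Call:
servo_tool(
  moves=[
    [[0.4,0,0.1,0],[0.8,0,0.2,0],[1,0,0.4,0],[1,0,0.4,0],[1,0,0.4,0],[1,0,0.4,0],[1,0,0.4,0],[1,0,0.4,0],[1,0,0.4,0],[1,0,0.4,0]],
  ],
)

```text
time: 31.45
position: [0.2191, -0.1887, 0.1977]
ee_rot: [0.058, 0.998, 0.002, 0.017]
force: [0.1, 0.6, -0.9]
grip_width: 0.0469
gripper_force: 11.9
```

Run:
```python
from h import *
s,M=st()
w=load('wrist5')
M5=np.array([[-0.9911,0.1173,0.0622],[0.1161,0.993,-0.0231],[-0.0645,-0.0157,-0.9978]]);p5=np.array([.2625,-.151,.1976])
print("cam in tool",M5.T@(w['world_from_camera'][:3,3]-p5))
for (u,v,d) in [(278,271,.1811),(280,315,.1405)]:
    o,r=ray(w,u,v,True); print(M5.T@(o+d*r/np.linalg.norm(r)-p5))
```

```text
31.45 p [ 0.2191 -0.1887  0.1977] q [ 1.9068 -0.0007 -1.2674  2.395  -0.0337  0.7204  2.1189] tilt 1.9657058143478872 az 2.388519940082179 
 [[-0.9926  0.1161  0.0343]
 [ 0.1162  0.9932  0.0014]
 [-0.0339  0.0054 -0.9994]] w 0.046855922909546606 F [ 0.1481  0.6253 -0.9379]
cam in tool [ 0.0706 -0.0003 -0.1448]
[-0.0107 -0.0001  0.017 ]
[-0.0088  0.0007 -0.029 ]
```

Call:
servo_tool(
  moves=[
    [[-0.2,0,-0.1,0],[-0.5,0,-0.2,0],[-0.82,-0.06,-0.25,0],[-0.82,-0.06,-0.25,0]],
  ],
)

```text
time: 31.85
position: [0.3036, -0.2045, 0.2265]
ee_rot: [0.057, 0.998, 0.003, 0.02]
force: [-0.0, 0.4, -0.7]
grip_width: 0.0463
gripper_force: 11.9
```

Call:
servo_tool(
  moves=[
    [[-0.3,0,-0.1,0],[-0.6,0,-0.2,0],[-0.82,-0.06,-0.25,0],[-0.82,-0.06,-0.25,0]],
  ],
)

```text
time: 32.25
position: [0.3809, -0.2202, 0.2539]
ee_rot: [0.058, 0.998, 0.002, 0.019]
force: [-0.8, 0.6, -0.9]
grip_width: 0.0468
gripper_force: 11.9
```

Run:
```python
from h import *
s,M=st()
w=grab('wrist','6');g=cv2.cvtColor(w['img'],cv2.COLOR_RGB2GRAY)
for a in range(90,271,10):   # angle ccw from image right; 90=up
    t=np.radians(a); prof=[]
    for r in range(38,66,1):
        u=278+r*np.cos(t);v=271-r*np.sin(t); prof.append(int(g[int(round(v)),int(round(u))]))
    print(a,prof)
```

```text
32.25 p [ 0.3809 -0.2202  0.2539] q [ 1.4244  0.3263 -1.1477  2.0265  0.3458  0.9694  1.5617] tilt 2.142977501076233 az 3.528192551390592 
 [[-0.9926  0.1155  0.0373]
 [ 0.1156  0.9933  0.0023]
 [-0.0368  0.0066 -0.9993]] w 0.04680447923905316 F [-0.7651  0.5997 -0.8845]
90 [154, 163, 167, 171, 175, 182, 190, 141, 3, 24, 25, 23, 30, 27, 27, 33, 25, 29, 26, 30, 27, 27, 28, 28, 27, 26, 22, 28]
100 [145, 155, 167, 169, 173, 176, 187, 188, 78, 15, 22, 28, 29, 26, 27, 28, 22, 24, 21, 25, 21, 28, 24, 27, 30, 22, 26, 27]
110 [143, 159, 167, 172, 172, 175, 181, 191, 92, 8, 20, 24, 24, 20, 22, 24, 22, 25, 23, 23, 23, 23, 27, 25, 23, 22, 23, 23]
120 [134, 151, 160, 165, 167, 171, 178, 186, 159, 12, 25, 25, 25, 25, 19, 27, 22, 24, 24, 24, 25, 28, 27, 28, 26, 27, 27, 28]
130 [130, 130, 148, 148, 163, 168, 173, 173, 190, 153, 17, 19, 24, 27, 32, 27, 26, 25, 26, 28, 28, 26, 27, 26, 23, 25, 26, 35]
140 [126, 126, 130, 130, 151, 161, 166, 167, 176, 191, 59, 15, 27, 25, 28, 26, 27, 23, 26, 26, 26, 39, 39, 39, 35, 33, 31, 33]
150 [123, 125, 123, 126, 126, 137, 155, 160, 167, 178, 118, 52, 16, 27, 28, 
[... 934 characters left out ...]
87, 97, 93, 91, 84, 85, 95, 102]
230 [251, 251, 249, 249, 251, 255, 163, 167, 63, 77, 82, 98, 98, 96, 84, 89, 92, 100, 102, 94, 94, 91, 108, 94, 93, 97, 104, 105]
240 [255, 198, 73, 71, 71, 80, 99, 98, 87, 89, 99, 98, 104, 97, 84, 111, 96, 93, 93, 101, 105, 103, 106, 108, 106, 106, 106, 105]
250 [71, 79, 96, 100, 100, 88, 85, 97, 102, 98, 88, 107, 100, 91, 103, 104, 103, 104, 105, 106, 106, 106, 106, 105, 105, 102, 103, 101]
260 [76, 94, 101, 89, 85, 97, 104, 99, 86, 106, 101, 90, 102, 104, 103, 103, 107, 104, 106, 106, 105, 104, 105, 103, 102, 103, 95, 100]
270 [95, 97, 88, 86, 95, 104, 100, 87, 104, 102, 87, 102, 105, 103, 102, 105, 105, 106, 106, 106, 104, 104, 104, 101, 102, 93, 95, 239]
```

Run:
```python
from h import *
f=load('scene1')
B=np.array([.609,.1856,.167]);u=np.array([.53*.9957,-.049,-.848]);u/=np.linalg.norm(u);Y=np.array([.092,.996,0]);X=np.cross(Y,-u) 
X/=np.linalg.norm(X); print("X",X)
b=lambda P:(proj(f,P)-[185,110])*8
Mo=B+.058*u; print("mouth",b(Mo))
for a in range(0,360,30):
    d=X*np.cos(np.radians(a))+Y*np.sin(np.radians(a)); print(a,b(Mo+.026*d),b(Mo+.031*d),'bottom',b(B+.024*d))
g=cv2.cvtColor(f['img'],cv2.COLOR_RGB2GRAY); print(g[165:187,228:262])
w=load('wrist6'); gw=cv2.cvtColor(w['img'],cv2.COLOR_RGB2GRAY); print("wrist bottomrow", [ (r,int(gw[r,279])) for r in range(330,380,3)])
```

```text
X [ 0.8444 -0.078   0.53  ]
mouth [491.4686 492.7159]
0 [556.9967 426.9009] [569.6268 414.2155] bottom [444.3441 334.8103]
30 [524.5051 410.0031] [530.812  394.2126] bottom [413.6606 319.1131]
60 [483.7345 415.2346] [482.2691 400.554 ] bottom [374.7341 324.753 ]
90 [445.3831 440.86  ] [436.6822 431.0696] bottom [337.7907 349.9118]
120 [419.2761 480.1345] [405.6279 477.756 ] bottom [312.3101 387.9678]
150 [412.1732 522.988 ] [397.0936 528.7448] bottom [304.8948 429.15  ]
180 [426.1883 558.2821] [413.6627 570.8626] bottom [317.722  462.7407]
210 [458.0232 576.4525] [451.5439 592.6746] bottom [347.7791 479.632 ]
240 [499.3993 572.1663] [500.9476 587.6773] bottom [387.2516 474.8623]
270 [539.0131 546.2135] [548.3293 556.6962] bottom [425.3676 449.3797]
300 [565.7768 505.666 ] [580.3173 508.2001] bottom [451.4748 410.1293]
330 [572.274  461.8674] [587.9903 455.8675] bottom [458.3437 368.0769]
[[201 204 206 200 192 189 189 186 182 178 169 158 152 151 159 168 171 174
  175 176 176 175 174 171 165 169 172 151 127 132 137 136 136 136]
 [198 199 202 198 190 185 183 181 177 170 160 153 149 148 
[... 2421 characters left out ...]
9 137 138 137 137 137 137 125 115 115 116 115 114 115 115]
 [196 196 194 193 193 194 195 195 195 194 192 193 194 191 180 167 163 164
  170 161 143 137 137 138 138 138 124 115 115 115 115 115 115 121]
 [196 195 195 194 193 194 194 195 195 195 193 192 193 194 191 180 167 163
  165 170 156 140 138 138 138 138 125 116 115 116 116 115 115 153]
 [195 195 195 195 193 193 193 194 195 195 194 193 192 193 194 191 180 167
  163 167 170 156 140 138 138 138 133 122 115 116 115 115 115 166]]
wrist bottomrow [(330, 103), (333, 105), (336, 240), (339, 251), (342, 247), (345, 238), (348, 239), (351, 243), (354, 243), (357, 248), (360, 243), (363, 250), (366, 255), (369, 123), (372, 61), (375, 43), (378, 43)]
```

Call:
servo_tool(
  moves=[
    [[-0.3,0,-0.1,0],[-0.6,0,-0.2,0],[-0.89,-0.02,-0.2,0],[-0.89,-0.02,-0.2,0]],
  ],
)

```text
time: 32.7
position: [0.4674, -0.2321, 0.2762]
ee_rot: [0.058, 0.998, 0.002, 0.018]
force: [0.6, 0.6, -0.7]
grip_width: 0.0466
gripper_force: 11.9
```

Call:
servo_tool(
  moves=[
    [[-0.3,0,-0.1,0],[-0.6,0,-0.2,0],[-0.89,-0.02,-0.2,0],[-0.89,-0.02,-0.2,0],[-0.89,-0.02,-0.2,0]],
  ],
)

```text
time: 33.2
position: [0.5516, -0.2444, 0.2984]
ee_rot: [0.058, 0.998, 0.002, 0.016]
force: [-0.5, 0.2, -0.5]
grip_width: 0.0467
gripper_force: 11.9
```

Run:
```python
from h import *
s,M=st()
w=grab('wrist','7');f=grab('scene','7')
P=np.array([.538,-.25,.124]); c=proj(w,P,True); r=np.linalg.norm(proj(w,P+[0,.03,0],True)-c); print("pred recess",c,r, "handle",proj(w,np.array([.438,-.194,.163]),True))
g=cv2.cvtColor(w['img'],cv2.COLOR_RGB2GRAY)
x0,y0=(c-80).astype(int); y1=min(y0+160,300)
for blur in (1,3):
  gg=cv2.GaussianBlur(cv2.resize(g[y0:y1,x0:x0+160],None,fx=4,fy=4,interpolation=cv2.INTER_CUBIC),(0,0),blur)
  h=cv2.HoughCircles(gg,cv2.HOUGH_GRADIENT,1.5,20,param1=40,param2=25,minRadius=int(4*r*.85),maxRadius=int(4*r*1.15))
  if h is not None:
    for q in h[0][:4]/4+[x0,y0,0]: print(q,onz(w,q[0],q[1],.124,True))
# handle bar: profile along row across bar
print(g[int(c[1])-4:int(c[1])+5:4, int(c[0])-50:int(c[0])+51:2].tolist())
print(g[int(c[1])-60:int(c[1])+60:2,int(c[0])].tolist(), int(c[1])-60)
```

```text
33.2 p [ 0.5516 -0.2444  0.2984] q [ 1.0373  0.5766 -1.0056  1.5856  0.5037  1.2294  1.4025] tilt 1.8403051956607914 az 4.261474607999284 
 [[-0.9927  0.1159  0.032 ]
 [ 0.1161  0.9932  0.0024]
 [-0.0315  0.0061 -0.9995]] w 0.04670722883915619 F [-0.4544  0.2246 -0.5195]
pred recess [269.6106 172.3595] 30.271402229847805 handle [320.8832  59.6174]
[279.1875 168.6875  28.35  ] [ 0.5354 -0.2401  0.124 ]
[287.0625 232.4375  25.6875] [ 0.6036 -0.2397  0.124 ]
[277.6875 163.8125  30.375 ] [ 0.5304 -0.2411  0.124 ]
[319.6875 132.6875  30.4125] [ 0.5041 -0.1968  0.124 ]
[278.4375 167.1875  29.85  ] [ 0.5338 -0.2407  0.124 ]
[284.8125 231.3125  26.025 ] [ 0.602  -0.2419  0.124 ]
[287.4375 237.3125  32.4   ] [ 0.6091 -0.2399  0.124 ]
[278.4375 160.8125  32.8875] [ 0.5275 -0.24    0.124 ]
[[115, 116, 115, 114, 117, 115, 114, 114, 116, 113, 116, 115, 117, 116, 117, 100, 103, 115, 115, 116, 114, 115, 115, 113, 113, 111, 114, 113, 112, 113, 113, 114, 114, 113, 113, 108, 110, 104, 151, 147, 143, 173, 172, 121, 79, 175, 172, 173, 172, 173, 173], [114, 114, 116, 114, 115, 115, 114, 115, 116, 115, 114, 117, 116, 113, 116, 101, 89, 118, 114, 117, 114, 116, 115, 115, 115, 112, 114, 112, 112, 112, 122, 173, 169, 171, 168, 166, 168, 166, 167, 167, 165, 166, 168, 165, 95, 174, 171, 172, 169, 170, 172], [116, 114, 115, 116, 116, 115, 115, 116, 114, 116, 114, 115, 117, 118, 116, 114, 79, 109, 115, 113, 114, 116, 115, 115, 114, 115, 113, 115, 106, 156, 169, 169, 167, 166, 167, 167, 167, 166, 167, 170, 167, 167, 171, 92, 152, 173, 171, 171, 171, 168, 170]]
[176, 195, 195, 194, 192, 190, 189, 188, 167, 96, 118, 117, 116, 115, 118, 110, 114, 112, 111, 114, 113, 113, 110, 113, 111, 113, 111, 114, 111, 111, 112, 113, 115, 113, 113, 113, 113, 110, 108, 109, 121, 111, 172, 171, 169, 169, 170, 170, 173, 130, 103, 198, 211, 180, 151, 151, 152, 153, 214, 207] 112
```

Run:
```python
from h import *
from scipy.ndimage import map_coordinates
from scipy.optimize import least_squares
w=load('wrist7');g=cv2.cvtColor(w['img'],cv2.COLOR_RGB2GRAY).astype(float)
c0=np.array([279,168.]);P=[];A=[]
R=np.arange(22,37,.5)
for a in range(0,360,6):
    t=np.radians(a);u=c0[0]+R*np.cos(t);v=c0[1]+R*np.sin(t)
    pr=map_coordinates(g,[v,u],order=1)
    med=np.minimum(np.maximum.accumulate(pr),np.maximum.accumulate(pr[::-1])[::-1]); dip=med-pr; k=dip[2:-2].argmax()+2
    if dip[k]>12: P.append(onz(w,u[k],v[k],.123,True)); A.append((a,R[k]))
P=np.array(P)[:,:2]; print(A)
r=least_squares(lambda x:np.hypot(*(P-x[:2]).T)-x[2],[.535,-.24,.03],loss='soft_l1',f_scale=.0005)
print(r.x, np.round(1e3*r.fun,1))
# mouth ring check in this image: top contour
for cc in range(240,318,8): print(cc,g[205:245:1,cc].astype(int).tolist())
```

```text
[(0, np.float64(28.0)), (6, np.float64(28.0)), (12, np.float64(27.5)), (18, np.float64(27.5)), (24, np.float64(27.5)), (30, np.float64(27.5)), (36, np.float64(27.5)), (42, np.float64(27.5)), (48, np.float64(27.0)), (54, np.float64(27.0)), (60, np.float64(27.5)), (66, np.float64(27.5)), (72, np.float64(27.5)), (78, np.float64(27.5)), (84, np.float64(28.0)), (90, np.float64(28.0)), (96, np.float64(28.0)), (102, np.float64(28.0)), (108, np.float64(28.0)), (114, np.float64(27.0)), (120, np.float64(28.0)), (126, np.float64(27.5)), (132, np.float64(28.0)), (138, np.float64(28.0)), (144, np.float64(28.5)), (150, np.float64(28.5)), (156, np.float64(28.5)), (162, np.float64(28.5)), (168, np.float64(28.5)), (174, np.float64(29.0)), (180, np.float64(29.0)), (186, np.float64(29.0)), (192, np.float64(29.5)), (198, np.float64(29.5)), (204, np.float64(29.5)), (216, np.float64(29.5)), (222, np.float64(29.0)), (240, np.float64(29.0)), (246, np.float64(28.5)), (258, np.float64(28.5)), (264, np.float64(28.5)), (276, np.float64(28.0)), (282, np.float64(28.5)), (294, np.float64(28.5)), (300, np.float64(2
[... 1849 characters left out ...]
8, 240, 241, 240, 238, 236, 235, 231, 224, 219, 220, 221, 223, 221, 221, 221, 222, 222]
296 [171, 172, 138, 186, 203, 201, 188, 167, 163, 164, 166, 166, 176, 169, 167, 166, 187, 170, 167, 169, 175, 184, 191, 194, 205, 241, 242, 239, 238, 237, 234, 231, 226, 222, 218, 220, 219, 219, 218, 219]
304 [169, 171, 171, 170, 170, 171, 169, 133, 150, 196, 195, 183, 174, 156, 149, 151, 154, 153, 160, 157, 159, 157, 170, 161, 169, 175, 182, 184, 197, 231, 239, 237, 235, 234, 230, 225, 220, 215, 211, 205]
312 [170, 171, 171, 170, 169, 170, 170, 170, 169, 168, 170, 170, 169, 171, 172, 172, 173, 171, 163, 152, 142, 129, 121, 103, 85, 89, 110, 108, 112, 113, 134, 134, 140, 159, 164, 187, 229, 224, 219, 208]
```

The recess is at about (0.537, -0.241). The beaker axis sits about 10 mm ahead of the pad centre, so the hand would foul the drawer front. A half turn about the tool axis puts the hand clear and nearly cancels the beaker's leftover lean too.

Call:
servo_tool(
  moves=[
    [[0,0,0,0.19],[0,0,0,0.38],[0,0,0,0.57],[0,0,0,0.76],[0,0,0,0.95],[0,0,0,1]],
  ],
)

```text
time: 33.9
position: [0.5519, -0.2449, 0.2992]
ee_rot: [0.438, 0.899, 0.008, 0.015]
force: [0.6, 0.3, 0.1]
grip_width: 0.0464
gripper_force: 11.9
```

Call:
servo_tool(
  moves=[
    [[0,0,0,0.19],[0,0,0,0.38],[0,0,0,0.57],[0,0,0,0.76],[0,0,0,0.95],[0,0,0,1]],
  ],
)

```text
time: 34.5
position: [0.5518, -0.2448, 0.2991]
ee_rot: [0.749, 0.662, 0.013, 0.011]
force: [-0.4, 0.6, -1.0]
grip_width: 0.0466
gripper_force: 11.9
```

Call:
servo_tool(
  moves=[
    [[0,0,0,0.19],[0,0,0,0.38],[0,0,0,0.57],[0,0,0,0.76],[0,0,0,0.95],[0,0,0,1]],
  ],
)

```text
time: 35.1
position: [0.5519, -0.2448, 0.2991]
ee_rot: [0.945, 0.325, 0.016, 0.005]
force: [0.1, 0.0, -0.2]
grip_width: 0.0465
gripper_force: 11.9
```

Call:
servo_tool(
  moves=[
    [[0,0,0,0.19],[0,0,0,0.38],[0,0,0,0.57],[0,0,0,0.76],[0,0,0,0.85],[0,0,0,0.85]],
  ],
)

```text
time: 35.7
position: [0.552, -0.2448, 0.2991]
ee_rot: [1.0, -0.0, 0.017, -0.001]
force: [-0.4, -0.3, -0.7]
grip_width: 0.0464
gripper_force: 11.9
```

Run:
```python
from h import *
s,M=st()
w=grab('wrist','8');f=grab('scene','8');
g=cv2.cvtColor(w['img'],cv2.COLOR_RGB2GRAY)
w7=load('wrist7');print('front inner edge',onz(w7,269,129,.195,True))
mc=s['position']+M@np.array([-.0105,0,.018]);print('mouth',mc, 'recess in wrist',proj(w,np.array([.537,-.241,.109]),True))
# rim silhouette: from ring centre outward
for a in list(range(0,181,15)):
    t=np.radians(a); print(a,[int(g[int(round(271-r*np.sin(t))),int(round(278+r*np.cos(t)))]) for r in range(38,62)])
```

```text
35.7 p [ 0.552  -0.2448  0.2991] q [ 0.6216  0.4094 -0.3652  1.609   0.1462  1.1197 -1.3466] tilt 1.924626727731947 az 3.071154938934277 
 [[ 0.9994 -0.0003  0.0335]
 [-0.0004 -1.      0.0018]
 [ 0.0335 -0.0018 -0.9994]] w 0.04639797632730892 F [-0.3612 -0.291  -0.7444]
front inner edge [ 0.4911 -0.2435  0.195 ]
mouth [ 0.5421 -0.2447  0.2807] recess in wrist [274.5635 207.9651]
0 [144, 143, 144, 149, 143, 150, 167, 176, 132, 7, 18, 24, 23, 25, 25, 28, 20, 26, 24, 27, 28, 26, 27, 27]
15 [143, 141, 140, 140, 148, 157, 165, 165, 168, 142, 127, 84, 11, 25, 25, 27, 27, 27, 23, 25, 29, 27, 27, 25]
30 [141, 142, 143, 151, 151, 157, 160, 172, 149, 131, 134, 136, 134, 136, 127, 111, 112, 111, 113, 111, 112, 110, 113, 111]
45 [129, 137, 137, 141, 144, 144, 151, 145, 108, 108, 109, 112, 112, 114, 114, 114, 111, 113, 113, 113, 111, 113, 113, 114]
60 [136, 143, 144, 146, 145, 147, 154, 151, 109, 113, 112, 112, 113, 112, 111, 114, 112, 114, 114, 114, 112, 114, 113, 115]
75 [141, 144, 144, 140, 132, 131, 131, 119, 74, 85, 115, 112, 110, 110, 110, 109, 111, 109, 112, 110, 110, 109, 108, 111]
90 [121, 124, 128, 142, 148, 152, 150, 125, 108, 110, 110, 110, 109, 109, 109, 107, 108, 110, 109, 111, 107, 108, 110, 109]
105 [137, 124, 127, 129, 134, 149, 151, 153, 125, 107, 109, 110, 112, 107, 111, 109, 109, 106, 109, 111, 110, 111, 110, 110]
120 [133, 139, 143, 146, 146, 149, 152, 157, 140, 109, 113, 113, 112, 114, 114, 112, 111, 114, 114, 108, 112, 115, 111, 107]
135 [142, 131, 131, 138, 144, 144, 148, 154, 162, 162, 105, 112, 112, 113, 112, 112, 111, 113, 111, 111, 110, 114, 114, 112]
150 [144, 146, 145, 148, 148, 151, 160, 165, 172, 178, 152, 138, 134, 137, 136, 141, 140, 140, 111, 110, 108, 110, 111, 112]
165 [141, 140, 144, 142, 139, 138, 155, 162, 166, 175, 190, 98, 10, 23, 22, 30, 27, 27, 23, 25, 24, 25, 26, 29]
180 [143, 143, 142, 141, 144, 144, 140, 151, 164, 4, 23, 20, 27, 23, 23, 25, 25, 28, 24, 24, 23, 24, 25, 24]
```

Run:
```python
from h import *
from scipy.ndimage import map_coordinates
from scipy.optimize import least_squares
for n,c0,top in (('7',(279,168.),400),('8',(274.5,206.),222)):
    w=load('wrist'+n);g=cv2.cvtColor(w['img'],cv2.COLOR_RGB2GRAY).astype(float)
    P=[];A=[];R=np.arange(22,37,.5)
    for a in range(0,360,6):
        t=np.radians(a);u=c0[0]+R*np.cos(t);v=c0[1]+R*np.sin(t)
        if v.max()>top: continue
        pr=map_coordinates(g,[v,u],order=1)
        med=np.minimum(np.maximum.accumulate(pr),np.maximum.accumulate(pr[::-1])[::-1]);dip=med-pr;k=dip[2:-2].argmax()+2
        if dip[k]>8: P.append(onz(w,u[k],v[k],.109,True));A.append((a,float(R[k]),int(dip[k])))
    P=np.array(P)[:,:2]
    r=least_squares(lambda x:np.hypot(*(P-x[:2]).T)-x[2],[.535,-.24,.03],loss='soft_l1',f_scale=.0005)
    r2=least_squares(lambda x:np.hypot(*(P-x[:2]).T)-.0296,[.535,-.24],loss='soft_l1',f_scale=.0005)
    print(n,len(P),r.x,r2.x,np.round(1e3*r2.fun,1))
print(A)
```

```text
7 60 [ 0.5373 -0.2409  0.0296] [ 0.5373 -0.2409] [-0.   0.1 -0.4 -0.3 -0.2 -0.2 -0.1 -0.  -0.5 -0.5  0.1  0.1  0.1  0.1
  0.6  0.6  0.5  0.4  0.3 -0.9  0.1 -0.6 -0.2 -0.3  0.  -0.1 -0.2 -0.3
 -0.4  0.  -0.1 -0.1  0.4  0.4  0.4 -0.1  0.4 -0.   0.   0.1  0.2 -0.3
 -0.2 -0.1 -0.1 -0.5 -0.5  0.1  0.1  0.1 -0.4  0.2  0.2  0.2  0.2  0.3
  0.3  0.3 -0.6 -0.1]
8 37 [ 0.5386 -0.241   0.0295] [ 0.5386 -0.241 ] [-0.3 -0.3  0.2  0.2 -0.2 -0.5 -0.6 -0.6 -0.1 -0.1 -0.1  0.5  0.5  0.5
  0.6  0.2 -0.3 -0.2  0.4 -0.1 -0.  -0.5  0.   0.1  0.  -0.5 -0.  -4.3
 -0.2 -0.3  0.1  0.   0.5  0.4  0.3  0.3 -0.3]
[(0, 27.5, 29), (6, 27.5, 34), (12, 28.0, 32), (18, 28.0, 40), (24, 27.5, 37), (156, 27.0, 38), (162, 27.0, 34), (168, 27.0, 38), (174, 27.5, 35), (180, 27.5, 35), (186, 27.5, 30), (192, 28.0, 26), (198, 28.0, 15), (204, 28.0, 11), (210, 28.0, 9), (222, 27.5, 12), (228, 27.0, 9), (234, 27.0, 12), (240, 27.5, 11), (246, 27.0, 8), (252, 27.0, 9), (258, 26.5, 11), (264, 27.0, 11), (270, 27.0, 15), (276, 27.0, 12), (282, 26.5, 9), (288, 27.0, 11), (294, 23.0, 46), (300, 27.0, 12), (312, 27.0, 12), (318, 27.5, 8), (324, 27.5, 13), (330, 28.0, 11), (336, 28.0, 16), (342, 28.0, 13), (348, 28.0, 45), (354, 27.5, 10)]
```

Call:
servo_tool(
  moves=[
    [[-0.02,0,0.25,0],[-0.04,-0.01,0.5,0],[-0.05,-0.015,0.75,0],[-0.06,-0.015,1,0],[-0.06,-0.015,1,0]],
  ],
)

```text
time: 36.3
position: [0.5481, -0.2424, 0.1957]
ee_rot: [1.0, 0.001, 0.014, -0.002]
force: [0.2, -0.8, 0.5]
grip_width: 0.0468
gripper_force: 11.9
```

Call:
servo_tool(
  moves=[
    [[0,0,0.15,0],[-0.01,0,0.3,0],[-0.017,0,0.45,0],[-0.017,0,0.5,0],[-0.017,0,0.5,0]],
  ],
)

```text
time: 36.8
position: [0.5504, -0.2427, 0.1479]
ee_rot: [1.0, 0.001, 0.016, -0.001]
force: [0.5, -0.4, -1.0]
grip_width: 0.0467
gripper_force: 11.9
```

Run:
```python
from h import *
s,M=st()
mc=s['position']+M@np.array([-.0105,0,.018]);print('mouth',mc)
```

```text
36.8 p [ 0.5504 -0.2427  0.1479] q [ 0.5898  0.5726 -0.3289  1.7536  0.2242  0.8219 -1.4081] tilt 1.8797391356885598 az 4.0846925501608125 
 [[ 0.9995  0.0011  0.0327]
 [ 0.001  -1.      0.0023]
 [ 0.0327 -0.0023 -0.9995]] w 0.04674743677949388 F [ 0.4985 -0.3698 -1.0073]
mouth [ 0.5405 -0.2427  0.1296]
```

Call:
servo_tool(
  moves=[
    [[-0.01,0,0.02,0],[-0.01,0,0.04,0],[-0.01,0,0.06,0],[-0.01,0,0.08,0],[-0.01,0,0.08,0]],
  ],
)

```text
time: 37.3
position: [0.5501, -0.2429, 0.1407]
ee_rot: [1.0, 0.0, 0.017, -0.001]
force: [0.2, -0.7, -0.5]
grip_width: 0.0468
gripper_force: 11.9
```

Call:
servo_tool(
  moves=[
    [[0,0,0.02,0],[0,0,0.03,0],[0,0,0.03,0]],
  ],
)

```text
time: 37.6
position: [0.5502, -0.2429, 0.1377]
ee_rot: [1.0, 0.0, 0.017, -0.001]
force: [-0.1, 0.5, -0.5]
grip_width: 0.0466
gripper_force: 11.9
```

Call:
servo_tool(
  moves=[
    [[0,0,0.02,0],[0,0,0.03,0],[0,0,0.03,0]],
  ],
)

```text
time: 37.9
position: [0.5502, -0.2429, 0.1347]
ee_rot: [1.0, 0.0, 0.017, -0.001]
force: [-0.2, -0.3, 0.1]
grip_width: 0.0466
gripper_force: 11.9
```

Call:
servo_tool(
  moves=[
    [[0,0,0.02,0],[0,0,0.03,0],[0,0,0.03,0]],
  ],
)

```text
time: 38.2
position: [0.5504, -0.2429, 0.1317]
ee_rot: [1.0, 0.0, 0.017, -0.001]
force: [-0.3, -1.1, -0.6]
grip_width: 0.0463
gripper_force: 11.9
```

Call:
servo_tool(
  moves=[
    [[0,0,0.01,0],[0,0,0.02,0],[0,0,0.02,0]],
  ],
)

```text
time: 38.5
position: [0.5505, -0.2429, 0.1297]
ee_rot: [1.0, 0.0, 0.017, -0.001]
force: [0.2, 0.6, -0.7]
grip_width: 0.0465
gripper_force: 11.9
```

Call:
servo_tool(
  moves=[
    [[0,0,0.01,0],[0,0,0.02,0],[0,0,0.02,0]],
  ],
)

```text
time: 38.8
position: [0.5506, -0.2429, 0.1277]
ee_rot: [1.0, 0.0, 0.017, -0.001]
force: [-0.3, -0.7, -0.1]
grip_width: 0.0465
gripper_force: 11.9
```

Call:
servo_tool(
  moves=[
    [[0,0,0.01,0],[0,0,0.02,0],[0,0,0.02,0]],
  ],
)

```text
time: 39.1
position: [0.5506, -0.2429, 0.1257]
ee_rot: [1.0, 0.0, 0.017, -0.001]
force: [-0.1, 0.2, -0.2]
grip_width: 0.0464
gripper_force: 11.9
```

Call:
servo_tool(
  moves=[
    [[0,0,0.01,0],[0,0,0.015,0],[0,0,0.015,0]],
  ],
)

```text
time: 39.4
position: [0.5507, -0.2429, 0.1243]
ee_rot: [1.0, 0.0, 0.017, -0.001]
force: [-0.1, 0.3, -0.3]
grip_width: 0.0463
gripper_force: 11.9
```

Call:
servo_tool(
  moves=[
    [[0,0,0.01,0],[0,0,0.015,0],[0,0,0.015,0]],
  ],
)

```text
time: 39.7
position: [0.5508, -0.2429, 0.1228]
ee_rot: [1.0, 0.0, 0.017, -0.001]
force: [-1.2, 0.1, -0.2]
grip_width: 0.0464
gripper_force: 11.9
```

Call:
servo_tool(
  moves=[
    [[0,0,0.01,0],[0,0,0.015,0],[0,0,0.015,0]],
  ],
)

```text
time: 40.0
position: [0.5508, -0.2429, 0.1213]
ee_rot: [1.0, 0.0, 0.017, -0.001]
force: [-1.2, -0.1, 0.2]
grip_width: 0.0467
gripper_force: 11.9
```

Run:
```python
from h import *
F=[]
for i in range(3):
    w=grab('wrist','9'); s=env.get_state(); F.append(np.r_[s['force'],s['ft_torque']])
print(np.array(F))
g=cv2.cvtColor(w['img'],cv2.COLOR_RGB2GRAY)
for n in ('8','9'):
    g=cv2.cvtColor(load('wrist'+n)['img'],cv2.COLOR_RGB2GRAY)
    for c in (262,278,294): print(n,c,g[212:236,c].tolist(), 'low',g[355:375:2,c].tolist())
f=grab('scene','9')
M=Rotation.from_quat(s['ee_rot']).as_matrix(); print('recess floor',proj(f,np.array([.538,-.241,.109])))
w=load('wrist9')
for n,z in (('front inner top',.195),): print([ (r,int(g[r,278])) for r in range(215,232)])
```

```text
[[-0.7513  0.0126 -0.2318  0.0683  0.2668 -0.0026]
 [-0.8187  0.5567 -1.2599  0.1299  0.252   0.0131]
 [-0.0757  0.1148  0.1319  0.0756  0.2272  0.0667]]
8 262 [110, 110, 110, 111, 109, 108, 112, 110, 109, 110, 111, 108, 111, 112, 112, 106, 94, 133, 133, 138, 143, 147, 145, 141] low [162, 160, 158, 158, 156, 153, 102, 98, 93, 27]
8 278 [108, 107, 111, 109, 110, 108, 107, 109, 109, 109, 110, 110, 110, 108, 125, 150, 152, 148, 142, 128, 124, 121, 127, 131] low [163, 162, 161, 159, 159, 160, 103, 94, 98, 23]
8 294 [111, 108, 108, 109, 111, 112, 111, 111, 112, 113, 106, 88, 75, 75, 77, 98, 101, 141, 153, 151, 146, 145, 144, 144] low [163, 159, 157, 160, 161, 154, 100, 97, 92, 26]
9 262 [191, 184, 172, 170, 110, 102, 105, 105, 106, 106, 107, 105, 107, 105, 104, 106, 108, 109, 90, 110, 140, 140, 138, 137] low [188, 186, 192, 208, 205, 202, 102, 90, 87, 25]
9 278 [185, 179, 172, 152, 111, 105, 104, 108, 106, 107, 107, 107, 107, 105, 104, 108, 110, 91, 109, 139, 138, 134, 133, 127] low [190, 190, 185, 182, 208, 212, 107, 91, 93, 22]
9 294 [106, 107, 107, 108, 106, 107, 109, 107, 108, 106, 107, 108, 105, 107, 107, 106, 110, 107, 107, 108, 97, 100, 140, 139] low [187, 184, 183, 208, 208, 205, 100, 93, 88, 25]
recess floor [347.5386 340.6644]
[(215, 152), (216, 111), (217, 105), (218, 104), (219, 108), (220, 106), (221, 107), (222, 107), (223, 107), (224, 107), (225, 105), (226, 104), (227, 108), (228, 110), (229, 91), (230, 109), (231, 139)]
```

Call:
servo_tool(
  moves=[
    [[0,0,0.01,0],[0,0,0.02,0],[0,0,0.02,0]],
  ],
)

```text
time: 40.5
position: [0.5509, -0.2429, 0.1192]
ee_rot: [1.0, 0.0, 0.017, -0.001]
force: [-1.2, 0.2, -0.3]
grip_width: 0.0467
gripper_force: 11.9
```

Call:
servo_tool(
  moves=[
    [[0,0,0.01,0],[0,0,0.015,0],[0,0,0.015,0]],
  ],
)

```text
time: 40.8
position: [0.5509, -0.2428, 0.1178]
ee_rot: [1.0, 0.0, 0.017, -0.001]
force: [-1.3, -1.0, -0.2]
grip_width: 0.0461
gripper_force: 11.9
```

Run:
```python
from h import *
w=load('wrist9')
for z in (.109,.118,.123): print(z,[onz(w,u,v,z,True) for u,v in ((278,229),(262,230),(294,232.5))])
for n in ('7','2'):
  f=load('scene'+n)
# stationary beaker's tray / front-top height: triangulate front inner top edge corner? use wrist7 & scene2 on handle
w7=load('wrist7');g=cv2.cvtColor(w7['img'],cv2.COLOR_RGB2GRAY);print([int(x) for x in g[90:135,269]])
```

```text
0.109 [array([ 0.5677, -0.2431,  0.109 ]), array([ 0.5671, -0.2349,  0.109 ]), array([ 0.5658, -0.2514,  0.109 ])]
0.118 [array([ 0.5705, -0.2431,  0.118 ]), array([ 0.5699, -0.2354,  0.118 ]), array([ 0.5687, -0.2509,  0.118 ])]
0.123 [array([ 0.572 , -0.2431,  0.123 ]), array([ 0.5715, -0.2356,  0.123 ]), array([ 0.5703, -0.2507,  0.123 ])]
[14, 17, 21, 21, 18, 20, 18, 19, 20, 19, 19, 16, 19, 20, 19, 16, 14, 23, 94, 133, 120, 114, 176, 194, 195, 193, 195, 193, 194, 192, 192, 192, 190, 189, 189, 189, 188, 181, 167, 96, 96, 121, 118, 115, 117]
```

Call:
servo_tool(
  moves=[
    [[0,0,0.015,0],[0,0,0.03,0],[0,0,0.03,0]],
  ],
)

```text
time: 41.1
position: [0.551, -0.2429, 0.1146]
ee_rot: [1.0, 0.0, 0.017, -0.001]
force: [-0.3, 0.2, -1.5]
grip_width: 0.0462
gripper_force: 11.9
```

Call:
servo_tool(
  moves=[
    [[0,0,0.01,0],[0,0,0.02,0],[0,0,0.02,0]],
  ],
)

```text
time: 41.4
position: [0.552, -0.2429, 0.1138]
ee_rot: [1.0, 0.001, 0.018, -0.001]
force: [-2.2, 0.5, 5.4]
grip_width: 0.0465
gripper_force: 12.4
```

Contact is felt at TCP z 0.1138, about 13 mm below where the recess edge measures, so the beaker is on the recess floor. Releasing gently.

Call:
servo_tool(
  moves=[
    [[0,0,-0.01,0],[0,0,-0.01,0],[0,0,-0.01,0],[0,0,-0.01,0],[0,0,-0.01,0]],
  ],
  fingers=-0.3,
)

```text
time: 41.9
position: [0.5512, -0.2429, 0.1139]
ee_rot: [1.0, 0.0, 0.017, -0.001]
force: [0.3, -0.3, 0.1]
grip_width: 0.0571
gripper_force: 0.2
```

Run:
```python
from h import *
s,M=st()
w=grab('wrist','10');g=cv2.cvtColor(w['img'],cv2.COLOR_RGB2GRAY)
for c in (262,278,294): print(c,g[205:245,c].tolist())
```

```text
41.9 p [ 0.5512 -0.2429  0.1139] q [ 0.5779  0.6199 -0.3139  1.7708  0.2458  0.7569 -1.425 ] tilt 1.9789347620462558 az 2.6343890228687936 
 [[ 0.9994  0.0009  0.0345]
 [ 0.0009 -1.      0.0016]
 [ 0.0345 -0.0016 -0.9994]] w 0.05714595235010803 F [ 0.3289 -0.2855  0.1012]
262 [173, 170, 172, 171, 174, 170, 170, 184, 186, 187, 188, 183, 175, 169, 133, 103, 103, 106, 103, 104, 105, 105, 106, 103, 104, 105, 105, 107, 89, 106, 129, 130, 125, 123, 123, 123, 124, 124, 124, 123]
278 [184, 181, 171, 172, 168, 170, 166, 170, 184, 184, 186, 180, 172, 166, 115, 103, 104, 104, 106, 104, 104, 103, 102, 105, 103, 105, 109, 87, 92, 127, 127, 125, 124, 124, 126, 124, 124, 124, 124, 125]
294 [168, 167, 168, 169, 165, 172, 173, 165, 163, 144, 105, 102, 103, 104, 104, 105, 104, 105, 106, 103, 104, 105, 105, 106, 104, 103, 106, 104, 105, 106, 95, 81, 129, 125, 124, 123, 121, 123, 124, 123]
```

Call:
servo_tool(
  moves=[
    [[0,0,-0.1,0],[0.01,0,-0.2,0],[0.02,0,-0.4,0],[0.03,0,-0.7,0],[0.03,0,-1,0],[0.03,0,-1,0]],
  ],
)

```text
time: 42.55
position: [0.5534, -0.244, 0.2193]
ee_rot: [1.0, 0.0, 0.021, 0.001]
force: [0.4, -0.5, 0.6]
grip_width: 0.0571
gripper_force: 0.0
```

Call:
servo_tool(
  moves=[
    [[0,0,-0.4,0],[0,0,-0.8,0],[0,0,-0.8,0]],
  ],
)

```text
time: 42.85
position: [0.5507, -0.244, 0.2999]
ee_rot: [1.0, 0.0, 0.022, 0.001]
force: [0.5, -0.4, 0.7]
grip_width: 0.0572
gripper_force: 0.0
```

Run:
```python
from h import *
s,M=st()
w=grab('wrist','11');f=grab('scene','11')
# seated: bottom at floor+.058 ~ .153 ; riding: ~.167. project both bottom discs in wrist
for zb in (.150,.164):
    B=np.array([.5395,-.2425,zb]);print(zb,'wrist',proj(w,B,True),np.linalg.norm(proj(w,B+[0,.024,0],True)-proj(w,B-[0,.024,0],True))/2,'scene',proj(f,B))
g=cv2.cvtColor(w['img'],cv2.COLOR_RGB2GRAY)
c=proj(w,np.array([.5395,-.2425,.15]),True);x0,y0=(c-60).astype(int)
h=cv2.HoughCircles(cv2.resize(g[y0:y0+120,x0:x0+120],None,fx=4,fy=4,interpolation=cv2.INTER_CUBIC),cv2.HOUGH_GRADIENT,1.5,15,param1=60,param2=25,minRadius=90,maxRadius=180)
print(None if h is None else h[0][:6]/4+[x0,y0,0])
gs=cv2.cvtColor(f['img'],cv2.COLOR_RGB2GRAY);u,v=proj(f,np.array([.5395,-.2425,.16])).astype(int);print(u,v);print(gs[v-14:v+30:2,u-22:u+24:2])
```

```text
42.85 p [ 0.5507 -0.244   0.2999] q [ 0.6261  0.4003 -0.3693  1.6212  0.1466  1.1064 -1.3466] tilt 2.48491433224176 az -2.8262449555280105 
 [[ 0.9991  0.0008  0.0433]
 [ 0.0009 -1.     -0.0021]
 [ 0.0433  0.0022 -0.9991]] w 0.05719726986096023 F [ 0.5346 -0.3834  0.7008]
0.15 wrist [275.8601 215.5428] 25.34781707164915 scene [351.9745 328.8833]
0.164 wrist [275.7894 219.3871] 26.513469985955204 scene [353.1048 324.5622]
[[275.1875 205.8125  26.775 ]
 [275.9375 211.4375  24.1125]
 [275.5625 201.3125  23.25  ]
 [283.4375 202.8125  35.175 ]
 [272.9375 208.8125  30.45  ]
 [271.4375 204.6875  24.8625]]
352 325
[[111 111 111 111 110 110 110 110 110 110 110 110 110 110 110 105 141 147
  154 160 167 175 182]
 [112 111 111 110 110 110 110 110 110 110 110 109 109 110 110 113 150 149
  156 159 163 168 175]
 [112 111 111 111 110 110 110 110 136 153 163 167 158 141 119 125 152 151
  157 160 163 164 167]
 [112 112 111 110 110 110 119 162 180 189 191 193 194 189 178 166 160 153
  158 161 162 164 164]
 [112 112 111 110 111 118 167 183 189 192 196 197 199 201 200 189 191 157
  158 161 162 164 164]
 
[... 948 characters left out ...]
113 109 109 109 132]
 [217 216 184 154 158 160 163 164 168 172 174 175 174 172 167 159 148 150
   94 109 109 109 155]
 [218 217 218 180 158 160 163 164 164 163 165 165 164 161 155 149 142 145
   89 108 109 151 155]
 [219 219 218 217 176 161 162 164 163 163 161 160 158 156 152 146 145 139
   92 109 150 155 155]
 [221 221 220 218 215 163 163 163 163 162 161 158 157 154 150 144 140 140
  135 155 155 155 155]
 [218 223 222 220 218 212 159 163 163 162 160 159 156 153 148 143 141 137
  152 155 155 155 154]
 [187 221 222 221 219 217 216 167 162 161 159 157 155 151 146 143 163 149
  155 155 155 154 155]
 [186 187 222 221 220 219 218 215 162 161 159 157 154 149 161 174 154 154
  154 154 154 154 154]]
```

The scene view puts the beaker's bottom at about 0.155, which matches a seated beaker. Next I'll close the fingers, go round in front of the handle and push the drawer shut.

Call:
servo_tool(
  moves=[
    [[-0.3,-0.2,0,0],[-0.6,-0.4,-0.03,0],[-0.95,-0.5,-0.04,0],[-0.95,-0.5,-0.04,0]],
  ],
  fingers=1,
)

```text
time: 43.35
position: [0.448, -0.1919, 0.2928]
ee_rot: [1.0, 0.0, 0.014, -0.001]
force: [-0.3, 0.3, -0.2]
grip_width: 0.0275
gripper_force: 0.0
```

Call:
servo_tool(
  moves=[
    [[-0.3,0,0,0],[-0.6,0,-0.03,0],[-0.65,0,-0.03,0],[-0.65,0,-0.03,0]],
  ],
)

```text
time: 43.75
position: [0.3874, -0.1937, 0.295]
ee_rot: [1.0, -0.0, 0.017, -0.001]
force: [-0.8, 0.4, 0.8]
grip_width: 0.0008
gripper_force: 0.0
```

Call:
servo_tool(
  moves=[
    [[-0.01,0,0.3,0],[-0.02,0,0.6,0],[-0.04,0,1,0],[-0.04,0,1,0]],
  ],
)

```text
time: 44.15
position: [0.3852, -0.1915, 0.1914]
ee_rot: [1.0, 0.001, 0.013, -0.003]
force: [0.1, 0.5, -0.2]
grip_width: 0.0008
gripper_force: 0.0
```

Call:
servo_tool(
  moves=[
    [[-0.01,0,0.2,0],[-0.02,0,0.48,0],[-0.02,0,0.48,0],[-0.02,0,0.48,0]],
  ],
)

```text
time: 44.55
position: [0.3879, -0.1931, 0.1484]
ee_rot: [1.0, 0.001, 0.017, -0.001]
force: [-0.8, -0.1, 1.2]
grip_width: 0.0007
gripper_force: 0.0
```

```bash
python3 -c "
from h import *
st()"
```

```text
44.55 p [ 0.3879 -0.1931  0.1484] q [ 0.6826  0.3246 -0.3628  2.169   0.1678  0.6422 -1.3634] tilt 1.9959285626774028 az 2.922969670885724 
 [[ 0.9994  0.0014  0.0348]
 [ 0.0014 -1.      0.0018]
 [ 0.0348 -0.0017 -0.9994]] w 0.0007370015962975803 F [-0.7882 -0.0933  1.1833]
```

Call:
servo_tool(
  moves=[
    [[0.15,0,0,0],[0.25,0,0.01,0],[0.33,0,0.01,0],[0.4,0,0.01,0],[0.5,0,0.02,0],[0.6,0,0.02,0],[0.7,0,0.02,0],[0.8,0,0.03,0],[0.9,0,0.03,0],[1,0,0.035,0]],
  ],
)

```text
time: 45.55
position: [0.4875, -0.1932, 0.1471]
ee_rot: [1.0, 0.0, 0.017, -0.001]
force: [-3.1, -3.1, 0.0]
grip_width: 0.0005
gripper_force: 1.6
```

Call:
servo_tool(
  moves=[
    [[0.1,0,0,0],[0.2,0,0.01,0],[0.3,0,0.01,0],[0.4,0,0.01,0],[0.5,0,0.02,0],[0.55,0,0.02,0]],
  ],
)

```text
time: 46.15
position: [0.5435, -0.1926, 0.1473]
ee_rot: [1.0, 0.001, 0.018, -0.001]
force: [-2.8, -1.8, -1.1]
grip_width: 0.0001
gripper_force: 1.4
```

Call:
servo_tool(
  moves=[
    [[0.04,0,0,0],[0.08,0,0,0],[0.12,0,0,0]],
  ],
)

```text
time: 46.45
position: [0.5487, -0.1928, 0.1469]
ee_rot: [1.0, -0.0, 0.011, -0.001]
force: [-27.7, 2.3, 21.9]
grip_width: 0.0006
gripper_force: 13.9
```

Call:
servo_tool(
  moves=[
    [[0.03,0,0,0],[0.06,0,0,0],[0.08,0,0,0]],
  ],
)

```text
time: 46.75
position: [0.5488, -0.1928, 0.1465]
ee_rot: [1.0, -0.001, 0.003, -0.001]
force: [-47.7, 4.1, 39.3]
grip_width: 0.0003
gripper_force: 24.0
```

A firm stop. I'll back off and check that the drawer is really shut.

Call:
servo_tool(
  moves=[
    [[-0.15,0,0,0],[-0.4,0,0,0],[-0.8,0,0,0],[-1,0,0,0],[-1,0,0,0]],
  ],
)

```text
time: 47.25
position: [0.4601, -0.1931, 0.1446]
ee_rot: [1.0, -0.0, 0.017, -0.001]
force: [0.2, -0.3, 0.0]
grip_width: 0.0006
gripper_force: 0.0
```

Call:
servo_tool(
  moves=[
    [[-0.3,0,-0.3,0],[-0.5,0,-0.8,0],[-0.5,0,-1,0],[-0.5,0,-1,0]],
  ],
)

```text
time: 47.65
position: [0.4122, -0.1941, 0.2467]
ee_rot: [1.0, 0.001, 0.022, 0.001]
force: [0.5, 0.1, 0.7]
grip_width: 0.0007
gripper_force: 0.0
```

Run:
```python
from h import *
s,M=st()
f=grab('scene','12'); w=grab('wrist','12'); sd=grab('side','12')
# front top edge vs unit top front edge in scene: sample along a line in x at several y, z=.19
g=cv2.cvtColor(f['img'],cv2.COLOR_RGB2GRAY)
from scipy.ndimage import map_coordinates
for y in (-.12,-.2,-.28):
    xs=np.arange(.56,.64,.003); uv=np.array([proj(f,np.array([x,y,.19])) for x in xs])
    print(y,list(zip(np.round(xs,3).tolist(),map_coordinates(g.astype(float),[uv[:,1],uv[:,0]],order=1).astype(int).tolist())))
# mid-beaker still there: image diff vs scene1 around it
a=load('scene1')['img'][100:170,190:235].astype(int);b=f['img'][100:170,190:235].astype(int);print('mid beaker diff',np.abs(a-b).mean())
```

```text
47.65 p [ 0.4122 -0.1941  0.2467] q [ 0.7096  0.1969 -0.4014  2.0333  0.0841  0.8867 -1.3048] tilt 2.469418895888416 az -2.8084762751464165 
 [[ 0.9991  0.0012  0.043 ]
 [ 0.0013 -1.     -0.0021]
 [ 0.043   0.0022 -0.9991]] w 0.0006708273579745668 F [0.5395 0.099  0.6787]
-0.12 [(0.56, 182), (0.563, 181), (0.566, 180), (0.569, 182), (0.572, 182), (0.575, 182), (0.578, 182), (0.581, 181), (0.584, 181), (0.587, 181), (0.59, 182), (0.593, 181), (0.596, 180), (0.599, 191), (0.602, 218), (0.605, 215), (0.608, 213), (0.611, 208), (0.614, 139), (0.617, 121), (0.62, 136), (0.623, 151), (0.626, 148), (0.629, 148), (0.632, 148), (0.635, 148), (0.638, 148)]
-0.2 [(0.56, 142), (0.563, 141), (0.566, 151), (0.569, 161), (0.572, 152), (0.575, 133), (0.578, 141), (0.581, 141), (0.584, 141), (0.587, 141), (0.59, 140), (0.593, 140), (0.596, 140), (0.599, 152), (0.602, 156), (0.605, 156), (0.608, 156), (0.611, 149), (0.614, 125), (0.617, 92), (0.62, 100), (0.623, 102), (0.626, 103), (0.629, 105), (0.632, 105), (0.635, 106), (0.638, 108)]
-0.28 [(0.56, 165), (0.563, 178), (0.566, 178), (0.569, 178), (0.572, 177), (0.575, 176), (0.578, 177), (0.581, 176), (0.584, 177), (0.587, 176), (0.59, 176), (0.593, 176), (0.596, 183), (0.599, 212), (0.602, 210), (0.605, 208), (0.608, 202), (0.611, 160), (0.614, 120), (0.617, 128), (0.62, 144), (0.623, 143), (0.626, 143), (0.629, 143), (0.632, 143), (0.635, 143), (0.638, 143)]
mid beaker diff 59.124550264550265
```

Run:
```python
from h import *
B=np.array([.62,.29,.165]); B2=np.array([.645,.285,.12])
for cam,ref in (('scene','1'),('scene','0'),('side','0'),('side','1')):
    r=load(cam+ref)
    for n in ('7','8','9','11','12'):
        try:f=load(cam+n)
        except Exception: continue
        out=[]
        for P in (B,B2):
            u,v=proj(f,P).astype(int); a=r['img'][v-8:v+9,u-8:u+9].astype(int);b=f['img'][v-8:v+9,u-8:u+9].astype(int)
            out.append((u,v,round(np.abs(a-b).mean(),1),b.mean((0,1)).astype(int).tolist(),a.mean((0,1)).astype(int).tolist()))
        print(cam,ref,n,out)
```

```text
scene 1 7 [(np.int64(210), np.int64(134), np.float64(2.2), [178, 174, 167], [181, 177, 169]), (np.int64(223), np.int64(147), np.float64(5.6), [144, 140, 133], [149, 146, 138])]
scene 1 8 [(np.int64(210), np.int64(134), np.float64(7.3), [173, 169, 162], [181, 177, 169]), (np.int64(223), np.int64(147), np.float64(10.1), [139, 135, 129], [149, 146, 138])]
scene 1 9 [(np.int64(210), np.int64(134), np.float64(82.1), [81, 95, 105], [181, 177, 169]), (np.int64(223), np.int64(147), np.float64(50.9), [81, 95, 104], [149, 146, 138])]
scene 1 11 [(np.int64(210), np.int64(134), np.float64(6.5), [174, 170, 162], [181, 177, 169]), (np.int64(223), np.int64(147), np.float64(9.4), [140, 136, 129], [149, 146, 138])]
scene 1 12 [(np.int64(210), np.int64(134), np.float64(83.3), [80, 94, 104], [181, 177, 169]), (np.int64(223), np.int64(147), np.float64(57.2), [78, 90, 99], [149, 146, 138])]
scene 0 7 [(np.int64(210), np.int64(134), np.float64(9.6), [178, 174, 167], [169, 165, 157]), (np.int64(223), np.int64(147), np.float64(10.0), [144, 140, 133], [138, 134, 128])]
scene 0 8 [(np.int64(210), np.int64(134
[... 319 characters left out ...]
0 11 [(np.int64(210), np.int64(134), np.float64(5.3), [174, 170, 162], [169, 165, 157]), (np.int64(223), np.int64(147), np.float64(6.9), [140, 136, 129], [138, 134, 128])]
scene 0 12 [(np.int64(210), np.int64(134), np.float64(71.8), [80, 94, 104], [169, 165, 157]), (np.int64(223), np.int64(147), np.float64(48.4), [78, 90, 99], [138, 134, 128])]
side 0 12 [(np.int64(386), np.int64(280), np.float64(0.2), [216, 215, 209], [216, 215, 209]), (np.int64(371), np.int64(295), np.float64(0.4), [113, 116, 113], [113, 116, 113])]
side 1 12 [(np.int64(386), np.int64(280), np.float64(0.2), [216, 215, 209], [216, 215, 209]), (np.int64(371), np.int64(295), np.float64(0.5), [113, 116, 113], [113, 116, 113])]
```

The larger beaker hasn't moved: the scene view matches up to the last unblocked frame, and the side view matches now. The drawer is shut and the arm is clear, so I'm handing in.

```bash
python3 -c "
from workcell import env
print(env.sign_off())"
```

```text
the job is handed in; nothing more can be done
None
```

The small beaker is seated mouth down in the front recess (judged by contact height and camera), the drawer is pushed to its stop, the larger beaker is still on its peg, and the job was handed in at about 48 s.

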